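# Gauge an eccentric shaft between centres and set its high spot

### The arm

A 6-joint arm with a two-finger parallel gripper is mounted at the origin on a cart in front of the work surface, level with it; the furniture and walls round the work are solid. World frame = base frame: x ahead of the robot, y to its left, z up, the work surface at z = 0. Lengths are in mm, angles in rad, forces in N, time in s.
With the tool pointing down it reaches from about 200 to 875 mm from the base axis. Payload 3.4 kg.
Tool frame: the origin (TCP) lies at the very end of the fingers, on their centre line; the grasp point (between the pads) lies bot.pinch_z behind it (bot.pinch_z is the distance from the TCP to the grasp point, in mm); x points along the fingers, y is the direction in which the jaws open and shut, and the axes are right-handed (so a half turn about x gives the same grasp; the last joint's range is limited). The gripper opens to 94 mm and grips with 3 to 60 N. Pads are 16 mm wide; open, the fingers measure 119 mm over their backs; the gripper's body (75 mm by 177 mm) begins 78 mm behind the grasp point.
Start: joints at [-1.234, 0.276, 1.505, -0, 1.361, -0.121], TCP at [254.142, -515.83, 171.493] pointing down, gripper open.
Joint ranges: [-2.89, 2.89], [-0.75, 2.08], [0.22, 2.7], [-1.18, 4.32], [0.11, 2.71], [-2.7, 2.7]. Speed limits (rad/s): [2.57, 2.57, 3.14, 3.14, 3.14, 3.14].

### API

Orientations are given as a unit quaternion [x, y, z, w].
In Python, from station import telemetry, read_camera, camera_params, ticket, bot gives the robot as it stands.
- The arm moves only by the tool step_arm, never from a script. Its argument "commands" is text: rows parted by semicolons, each of 7 numbers parted by spaces: the turn, a rotation vector about the tool's x, y, z in rad, then the shift along the tool's x, y, z in m, then the closure in counts, from 0 (fully open) to 255 (shut). A call has 1 to 12 rows; each row is the pose to reach, as a shift and turn from the pose commanded when the call began, along the tool's axes at that moment; what a row does not reach only later rows make up. A row lasts 1/10 s, in which the tool goes at most 50 mm and 8.59 degrees, less where a joint would pass 70% of its speed; a pose out of reach is approached as far as the arm can. A call with a gripper value outside its range is refused whole. The fingers move at their own pace and stop on an object; the grip force is fixed at half the most. Time passes only in rows, so rows that repeat a pose let the fingers close. It gives the time, the measured TCP pose, the force and the opening at its end, in the units of the state.
- telemetry.get_state(): the state, without advancing time (a new reading comes with each control period).
- read_camera(name): name is "scene" or "top" or "wrist"; returns the picture (480x640x3 uint8, red, green, blue); there is no depth.
- camera_params(name): a dict with "intrinsics" (3x3 intrinsics, pixels), "rvec" (rotation vector, rad) and "tvec" (3), from world to camera coordinates, as OpenCV has them. Camera axes: x right, y down, z forward; pixel columns grow to the right and rows downward; lengths in mm; the calibration is good to about 2 mm. A picture is of the moment at which its call begins: read the wrist's pose just before it. camera_params takes no time and is no camera call; for the wrist camera it gives the pose at the moment of the call.
- ticket.hand_in(): hands the job in, once; it reports no verdict.
The state is a dict: "time": time; "joint_pos": joint angles; "qd": joint speeds; "effort": joint torques, N m; "position": TCP position; "eef_rot": TCP orientation; "wrist_force": force on the tool from outside, world axes, zero at the start; "ft_torque": the same for the moment, N m; "finger_gap": finger opening in mm.
Only numpy, scipy, OpenCV 4.12 (cv2) and the standard library are available. Lean on these libraries where they do the work, as an engineer would, in place of code of your own. Each camera call takes 0.05 s, during which the arm holds its last target.

### The job

Check the eccentric shaft on the bench centre: push the tailstock quill in by feel until its sprung centre bears snugly on the shaft, a few newtons and no more, then slide the gauge down until its plunger is pressed in about half its travel by the eccentric (needle about straight up), letting go of each. Take the crank handle with a light grip, turn the shaft to its low spot and stop there a moment for the reading, then crank on to its high spot and leave it there with the plunger riding on it. Push the quill, do not grip it or force it; never run the plunger into its end stop, do not shove or lift the loose bench centre, and leave the other things alone.

Things in the scene. Friction and masses are not known exactly. Their poses are not given: they have to be found in the camera images.
- bench_centre: Green bench centre with steel bed, 262 mm long (y) and 166 mm deep (x -56 to +110), loose, 4.5 to 6 kg. Origin: underside, below the shaft's centre line, which lies along y, 95 mm up. +y is the crank's end, +x the gauge column (20 mm thick, at x 78, y -5, 227 mm tall). Headstock (y 60 to 105) and tailstock are 110 mm tall. Eccentric: 44 mm disc, 30 mm wide, at y -5, about 5 mm off centre.
- quill_end (a point): Middle of the outer end face of the tailstock quill: a dark round knob, 26 mm diameter, 15 mm long, on the shaft's centre line at the -y end of the bench centre, facing -y. Starts backed off.
- tail_quill: The quill, sliding along y of the bench centre; pushed towards +y it slides with 8 N of drag and stays where left. After 1 to 10 mm, different each time, its sprung centre meets the shaft; from there the push rises by 1.5 N per mm. Snug is 2 to 7 N on the shaft after letting go (push of 10 to 15 N in all); a push over 20 N is too much. Origin 77 mm inward of the end face.
- slide_knob (a point): Middle of the gauge slide's grip: black, upright, 18 mm diameter, 30 mm tall, on the bracket arm between dial and column (column face 26 mm behind it). Push it down (or lift it) to move the gauge along the column: about 8 N down, 15 N up; 60 mm travel from its top; friction holds it where left. At the top of the travel the free plunger tip is 146 mm above the bench.
- gauge_slide: The sliding gauge: bracket, grip, dial (61 mm case, white face to -x of the bench centre, centre 94 mm above the free tip). Origin: where the tip of its plunger is when hanging free.
- needle (a joint): Red needle of the dial, rad, geared to the plunger: 0.18 rad per mm pressed in, clockwise as seen by the robot. 0 points to the lower left (plunger free), 2.7 straight up (pressed in 15 mm), 5.4 lower right (30 mm, end stop).
- plunger_tip (a point): Lowest point of the plunger's 8 mm ball tip, straight above the shaft's centre line when it hangs; riding on the eccentric it stands about 112 mm above the bench at the low spot and 122 mm at the high spot.
- crank_axis (a point): Point on the crank's axis (the shaft's centre line), 95 mm above the bench, within 3 mm of the plane in which the handle's middle goes round.
- handle_mid (a point): Middle of the crank handle: a black sleeve, 15 mm diameter, 50 mm long, parallel to the shaft, pointing outward (+y of the bench centre), spinning freely on its pin. It circles the crank axis at 28 mm radius, either way without end; 5 to 6 N along the circle turn it, and it stays where left. Crank arm and hub (26 mm diameter) lie inward of it, nothing outward.
- crank_handle: The same sleeve; origin at its inner end on its axis. A grip of 20 to 30 N turns it without slipping; do not clamp harder than 35 N.
- plunger: The gauge's sprung plunger, a 6 mm rod with an 8 mm ball tip; 30 mm travel, 1.5 N when free to 3 N fully in. Origin at its lowest point, as plunger_tip. It follows the eccentric under it: turning the shaft swings it by about 10 mm, highest at the high spot, lowest at the low spot half a turn on. Where the high spot is, and the crank's angle to it, differs each time.
- batch_tray: Red tray 88x130x28 mm, a bystander with a second shaft in it; origin under its middle.
- batch_shaft: The second eccentric shaft, 114 mm long, lying in the tray; a bystander.
- notepad: Blue notepad 105x74x11 mm, a bystander.
- screwdriver: Red screwdriver 188 mm long, a bystander.

How it is judged (in metres and radians):
On the way, in this order (a step that is already met when the one before it is completed fails the run):
1. the quill is let go and its centre bears on the shaft with 2 to 7 N (contact force between tail_quill and anything else between 2 and 7 N and contact force between the fingers and tail_quill below 0.3 N), for 0.3 s.
2. the plunger rests on the eccentric, pressed in 11.5 to 18.5 mm, the gauge slide let go (value of joint needle between 2.07 and 3.33 rad and height (world z) of plunger_tip between 0.1105 and 0.1235 m and contact force between the fingers and gauge_slide below 0.5 N), for 0.3 s.
3. the low spot stands under the plunger (height (world z) of plunger_tip below 0.1123 m and value of joint needle above 0.09 rad), for 0.3 s.
At the end, for the whole second after the job is handed in: The high spot stands under the plunger (tip at most 0.35 mm below its highest reach, the shaft within about 0.35 rad of the high spot), the plunger pressed in over 1 mm and not at its end stop, the tail centre bearing on the shaft with 1.5 to 7.5 N, all at rest (contact force between tail_quill and anything else between 1.5 and 7.5 N and height (world z) of plunger_tip between 0.1215 and 0.1235 m and value of joint needle between 0.18 and 5.31 rad and linear speed of each of crank_handle, bench_centre below 0.005 m/s); the robot touches nothing.
It fails at once if the quill is pushed or gripped with over 20 N (contact force between the fingers and tail_quill above 20 N).
It fails at once if the plunger is run into its end stop or loaded with over 8 N (value of joint needle above 5.31 rad or contact force between plunger and anything else above 8 N).
It fails at once if the bench centre is shoved, twisted or lifted more than 4 mm (distance of any of bench_centre, crank_axis from where it was at the start of the episode above 0.004 m).
It fails at once if the crank handle is clamped or forced with over 80 N (both finger pads and the turning load added up) (contact force between the fingers and crank_handle above 80 N).
It fails at once if a bystander is moved more than 15 mm (distance of any of batch_tray, batch_shaft, notepad, screwdriver from where it was at the start of the episode above 0.015 m).
It also fails if it takes over 72 s, if anything falls off the work surface, if the arm or the gripper's body presses on something with over 40 N, if the wrist force passes 120 N, or if a joint passes its speed limit or range.

## Working session

There is one attempt and no reset: what is moved stays moved. The work goes in short steps, Python scripts to look and compute and a tool call to move; the robot and the scene stay as the last step left them, time stands still between calls to the robot, and variables do not carry over. Pictures are saved under pics/ and viewed, and the job is handed in when it is done.

Besides the shell and the picture viewer there is one more tool, called after "Emit:" as name(argument=value, ...) on one line, values as JSON. step_arm: Moves the arm, as the interface text tells. Its arguments: {"type":"object","properties":{"commands":{"type":"string"}},"required":["commands"]}

```bash
ls; mkdir -p pics; python3 - <<'E'
from station import telemetry, read_camera, camera_params, ticket, bot
import cv2
print(telemetry.get_state()); print(bot.pinch_z,[a for a in dir(bot) if a[0]!='_'])
for n in ("scene","top","wrist"):
    cv2.imwrite(f"pics/{n}0.png",read_camera(n)[:,:,::-1]); print(n,camera_params(n))
E
```

```text
pics
{'time': 0.0, 'joint_pos': array([-1.23401084e+00,  2.76555781e-01,  1.50608918e+00,  1.15657362e-05,
        1.36067551e+00, -1.21004772e-01]), 'qd': array([ 0.00077786,  0.00056208, -0.0006026 ,  0.00131674,  0.00104752,
       -0.00015256]), 'effort': array([-2.84506186e-04, -4.04585981e+01, -2.37229282e+01,  7.01906160e-02,
        3.45784589e-02, -1.31596521e-04]), 'position': array([ 253.92725398, -515.22095489,  170.64465588]), 'eef_rot': array([-0.68860193, -0.16105053,  0.68872554, -0.15983502]), 'wrist_force': array([0.41313173, 1.49231106, 0.12518651]), 'ft_torque': array([ 0.02996796, -0.00649292, -0.02841653]), 'finger_gap': 93.703757043623}
18.8 ['PlanningError', 'pinch_z']
scene {'intrinsics': array([[557.15244857,   0.        , 323.1505423 ],
       [  0.        , 557.15244857, 240.60585781],
       [  0.        ,   0.        ,   1.        ]]), 'rvec': array([ 0.83819242, -2.33355435,  1.34236431]), 'tvec': array([ 447.62478984,  333.97480433, 1222.76128295])}
top {'intrinsics': array([[507.63944805,   0.        , 313.11341075],
       [  0.        , 507.63944805, 232.81947882],
       [  0.        ,   0.        ,   1.        ]]), 'rvec': array([ 2.13035366, -2.11057016,  0.21061551]), 'tvec': array([ -22.2545386 ,  599.17769934, 1069.83238723])}
wrist {'intrinsics': array([[376.71822664,   0.        , 322.67604018],
       [  0.        , 376.71822664, 240.49556225],
       [  0.        ,   0.        ,   1.        ]]), 'rvec': array([-2.49534384,  1.55346363,  0.18257651]), 'tvec': array([-574.70492093,  -23.11081855,  388.9970235 ])}
```

View pics/scene0.png

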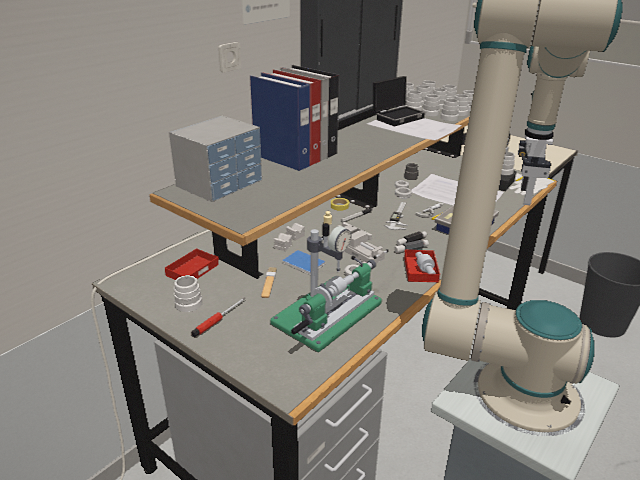

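View pics/top0.png

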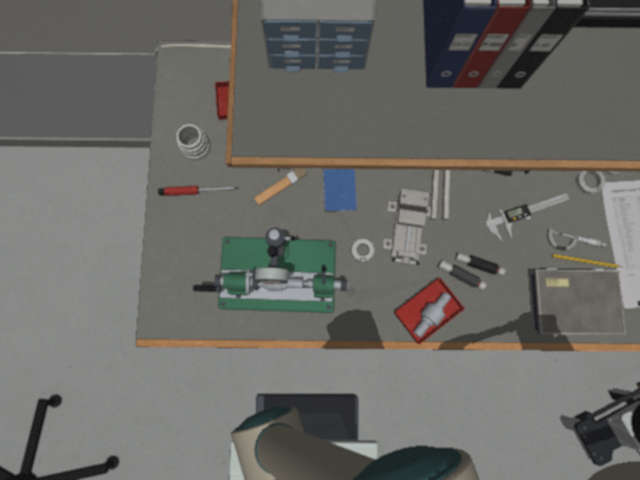

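View pics/wrist0.png

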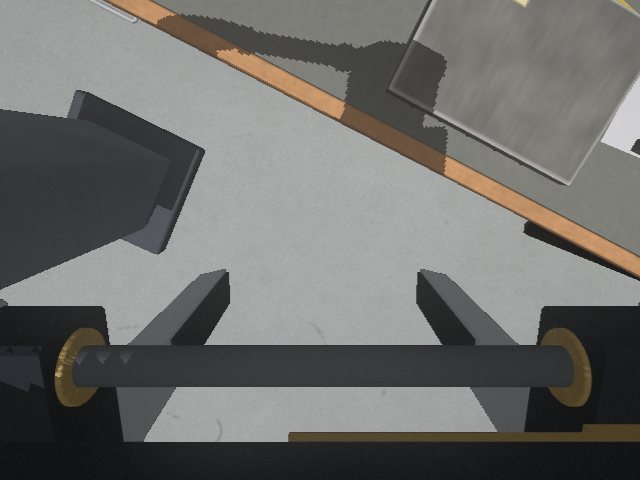

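The scene and top views show the bench centre in front of the robot. In the top view its green plate spans about (220-336, 237-311), with the crank on the left (205,287) and the quill on the right (342,284). I'll measure it next.

```bash
cat > h.py <<'E'
import numpy as np, cv2
from scipy.spatial.transform import Rotation as R
from station import telemetry, read_camera, camera_params, ticket, bot
def ray(p,uv):
    Rm=cv2.Rodrigues(p["rvec"])[0]; c=-Rm.T@p["tvec"]
    d=Rm.T@np.linalg.inv(p["intrinsics"])@np.array([uv[0],uv[1],1.]); return c,d/np.linalg.norm(d)
def onz(p,uv,z):
    c,d=ray(p,uv); return c+d*(z-c[2])/d[2]
def proj(p,X):
    return cv2.projectPoints(np.array(X,float).reshape(-1,1,3),p["rvec"],p["tvec"],p["intrinsics"],None)[0].reshape(-1,2)
def tri(rs):
    A=sum(np.eye(3)-np.outer(d,d) for c,d in rs); b=sum((np.eye(3)-np.outer(d,d))@c for c,d in rs); return np.linalg.solve(A,b)
def crop(im,x0,y0,x1,y1,k,name):
    cv2.imwrite("pics/"+name,cv2.resize(im[y0:y1,x0:x1],None,fx=k,fy=k,interpolation=cv2.INTER_CUBIC))
def st():
    s=telemetry.get_state(); print(round(s["time"],2),s["position"].round(1),s["eef_rot"].round(4),"F",s["wrist_force"].round(2),"gap",round(s["finger_gap"],1),"q",s["joint_pos"].round(3)); return s
E
python3 - <<'E'
from h import *
t=cv2.imread("pics/top0.png"); s=cv2.imread("pics/scene0.png")
crop(t,180,220,380,330,4,"t1.png"); crop(s,260,200,400,360,4.5 if 0 else 3.7,"s1.png")
p=camera_params("top")
hsv=cv2.cvtColor(t,cv2.COLOR_BGR2HSV)
g=cv2.inRange(hsv,(50,80,30),(85,255,255)); g[:, :180]=0; g[:,380:]=0
c=np.vstack([k for k in cv2.findContours(g,0,2)[0] if cv2.contourArea(k)>30]); print(cv2.minAreaRect(c))
for uv in cv2.boxPoints(cv2.minAreaRect(c)): print(uv,onz(p,uv,12).round(1))
E
```

```text
((276.90020751953125, 274.2944030761719), (114.07005310058594, 71.07199096679688), 1.9305875301361084)
[218.70038 307.8888 ] [434.4 194.   12. ]
[221.09473 236.85715] [597.  195.8  12. ]
[335.10004 240.70001] [590.5 -67.7  12. ]
[332.7057  311.73166] [428.2 -62.4  12. ]
```

View pics/t1.png

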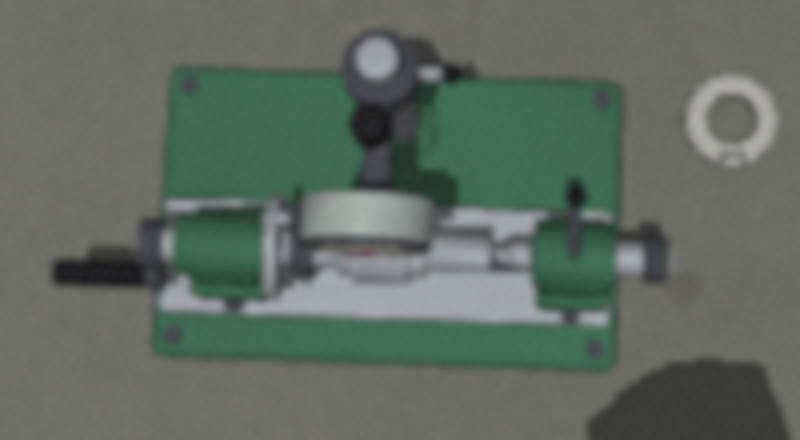

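View pics/s1.png

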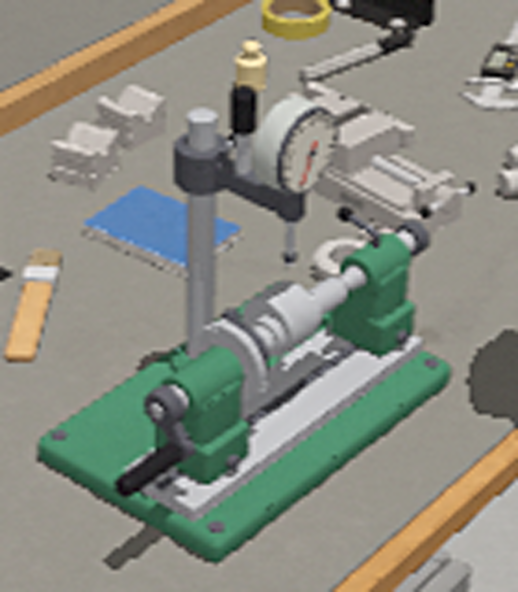

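The crops show four base screws, the quill knob at right (656,258 in t1), the black slide grip (370,126), and the crank handle pointing to low +y, roughly at the axis and on the -x side. Now the pose.

```bash
python3 - <<'E'
from h import *
pt=camera_params("top"); ps=camera_params("scene")
T=lambda x,y:(x/4+180-.375,y/4+220-.375); S=lambda x,y:(x/3.7+260-.36,y/3.7+200-.36)
sc=[onz(pt,T(*a),13) for a in [(190,85),(601,100),(172,334),(594,348)]]
for a in sc: print(a.round(1))
v1=sc[0]-sc[1]; v2=sc[2]-sc[3]; v3=sc[0]-sc[2]; v4=sc[1]-sc[3]
for v in (v1,v2): print("yaw",np.arctan2(-v[0],v[1]),np.hypot(*v[:2]))
for v in (v3,v4): print("yaw",np.arctan2(v[1],v[0]),np.hypot(*v[:2]))
print("screw mean",np.mean(sc,0).round(1))
print("knob top-view z95 end",onz(pt,T(668,258),95).round(1), "hub",onz(pt,T(150,252),95).round(1))
print("slideknob tri",tri([ray(pt,T(370,124)),ray(ps,S(243,90))]).round(1))
print("quill tri",tri([ray(pt,T(667,258)),ray(ps,S(424,234))]).round(1))
print("handle end tri",tri([ray(pt,T(55,272)),ray(ps,S(124,484))]).round(1))
print("hub tri",tri([ray(pt,T(142,251)),ray(ps,S(160,404))]).round(1))
print("tip tri?",onz(ps,S(290,260),146).round(1))
print("coltop",tri([ray(pt,T(376,58)),ray(ps,S(202,115))]).round(1))
E
```

```text
[587.5 181.3  13. ]
[581.  -55.6  13. ]
[445.1 185.5  13. ]
[439.4 -52.1  13. ]
yaw -0.027379445149613043 237.03366707449547
yaw -0.023725402500681437 237.618621651964
yaw -0.02937696874587989 142.5044767617684
yaw -0.025270432737514965 141.63624080692588
screw mean [513.2  64.8  13. ]
knob top-view z95 end [482.6 -88.2  95. ] hub [483.2 184.7  95. ]
slideknob tri [526.8  57.9 258.7]
quill tri [479.4 -89.5  95.9]
handle end tri [473.6 238.6  74.6]
hub tri [484.4 188.6 101.5]
tip tri? [483.9  59.4 146. ]
coltop [562.5  57.8 227.2]
```

```bash
cat >> h.py <<'E'
YAW=-0.026; O=np.array([486.2,65.5,0]); RB=R.from_euler('z',YAW).as_matrix()
def B(x,y,z): return O+RB@np.array([x,y,z],float)
def inB(P): return RB.T@(np.asarray(P)-O)
def down(a): # tool down; jaw (tool y) at angle a from bench x
    x=np.array([0,0,-1.]); y=RB@np.array([np.cos(a),np.sin(a),0]); return R.from_matrix(np.c_[x,y,np.cross(x,y)])
def rel(P,Rt,s=None):
    s=s or telemetry.get_state(); Rc=R.from_quat(s["eef_rot"])
    sh=Rc.inv().apply(np.asarray(P)-s["position"]); rv=(Rc.inv()*Rt).as_rotvec()
    print("turn",rv.round(4),"deg",np.degrees(np.linalg.norm(rv)).round(1),"shift m",(sh/1000).round(4),"dist",np.linalg.norm(sh).round(1))
E
python3 - <<'E'
from h import *
s=st(); print(R.from_quat(s["eef_rot"]).as_matrix().round(3))
Rc=R.from_quat(s["eef_rot"]); p=camera_params("wrist"); Rm=cv2.Rodrigues(p["rvec"])[0]
print("cam in tool",Rc.inv().apply(-Rm.T@p["tvec"]-s["position"]).round(1),(Rc.inv().as_matrix()@Rm.T).round(2))
p=camera_params("scene");Rm=cv2.Rodrigues(p["rvec"])[0];print("scenecam",-Rm.T@p["tvec"])
for a in (0,np.pi): rel(B(0,-185,170),down(a))
E
```

```text
0.15 [ 254.  -515.4  170.9] [-0.6886 -0.1609  0.6887 -0.16  ] F [-0.65 -0.55  0.56] gap 94.0 q [-1.234  0.276  1.506 -0.     1.361 -0.121]
[[-0.     0.442 -0.897]
 [ 0.001 -0.897 -0.442]
 [-1.    -0.001 -0.   ]]
cam in tool [-212.4    0.3  -66.6] [[-0.   -0.23  0.97]
 [ 1.   -0.    0.  ]
 [ 0.    0.97  0.23]]
scenecam [-200.17155902  976.87610295  901.49692398]
turn [-1.087e+00 -8.000e-04  1.100e-03] deg 62.3 shift m [ 0.0012 -0.2547 -0.379 ] dist 456.6
turn [2.0546e+00 1.2000e-03 9.0000e-04] deg 117.7 shift m [ 0.0012 -0.2547 -0.379 ] dist 456.6
```

Emit:
step_arm(commands="-1.087 0 0 0 -0.2547 -0.379 255;-1.087 0 0 0 -0.2547 -0.379 255;-1.087 0 0 0 -0.2547 -0.379 255;-1.087 0 0 0 -0.2547 -0.379 255;-1.087 0 0 0 -0.2547 -0.379 255;-1.087 0 0 0 -0.2547 -0.379 255;-1.087 0 0 0 -0.2547 -0.379 255;-1.087 0 0 0 -0.2547 -0.379 255;-1.087 0 0 0 -0.2547 -0.379 255;-1.087 0 0 0 -0.2547 -0.379 255;-1.087 0 0 0 -0.2547 -0.379 255;-1.087 0 0 0 -0.2547 -0.379 255")

```text
time: 1.35
position: [480.9, -120.7, 171.2]
eef_rot: [-0.506, -0.493, 0.507, -0.493]
wrist_force: [0.8, 0.7, 0.2]
finger_gap: 2.1
```

```bash
python3 - <<'E'
from h import *
s=st(); im=read_camera("wrist")[:,:,::-1]; cv2.imwrite("pics/w1.png",im)
p=camera_params("wrist"); print("quill end predicted px",proj(p,[B(0,-154,95),B(0,-154,108),B(0,0,118),B(78,-5,227)]).round(0))
rel(B(0,-170,85),down(0),s)
E
```

```text
1.35 [ 480.9 -120.7  171.2] [-0.506  -0.4935  0.507  -0.4934] F [0.8  0.69 0.16] gap 2.1 q [-3.850e-01  1.570e-01  1.665e+00 -1.000e-03  1.320e+00 -3.590e-01]
quill end predicted px [[ 323.  196.]
 [ 323.  198.]
 [ 322.  -51.]
 [ 556. -205.]]
turn [-0.0001  0.0009  0.001 ] deg 0.1 shift m [ 0.0862  0.0006 -0.0163] dist 87.7
```

View pics/w1.png

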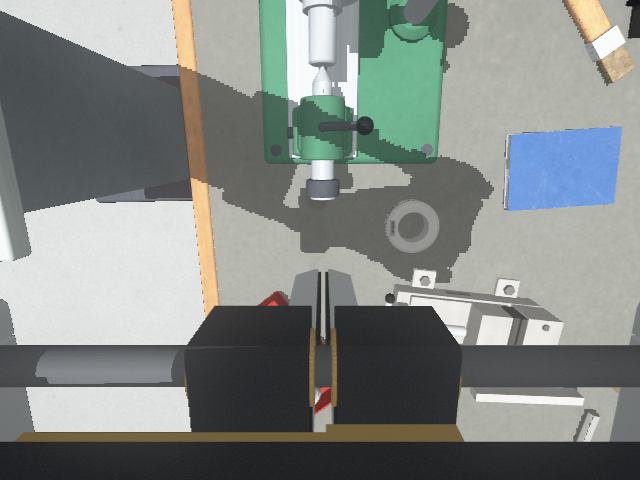

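The wrist view shows the dark quill knob at (323,190), with its end face at about row 199. The prediction was (323,196-198), so the pose agrees. I'll move down just outboard of it.

Emit:
step_arm(commands="0 0 0 0.04 0 0 255;0 0 0 0.085 0 0 255;0 0 0 0.085 0 -0.007 255;0 0 0 0.085 0 -0.012 255;0 0 0 0.085 0 -0.012 255;0 0 0 0.085 0 -0.012 255")

```text
time: 2.0
position: [483.6, -108.7, 88.7]
eef_rot: [0.507, 0.492, -0.506, 0.495]
wrist_force: [-0.2, 0.1, 0.2]
finger_gap: 0.5
```

Emit:
step_arm(commands="0 0 0 0 0 -0.001 255;0 0 0 0 0 -0.002 255;0 0 0 0 0 -0.003 255;0 0 0 0 0 -0.004 255;0 0 0 0 0 -0.004 255")

```text
time: 2.5
position: [481.9, -103.7, 86.5]
eef_rot: [-0.506, -0.494, 0.506, -0.494]
wrist_force: [0.1, 0.6, -0.3]
finger_gap: 0.5
```

Emit:
step_arm(commands="0 0 0 0 0 -0.0005 255;0 0 0 0 0 -0.001 255;0 0 0 0 0 -0.0015 255;0 0 0 0 0 -0.002 255;0 0 0 0 0 -0.0025 255;0 0 0 0 0 -0.003 255;0 0 0 0 0 -0.003 255")

```text
time: 3.2
position: [482.0, -100.8, 86.5]
eef_rot: [-0.506, -0.493, 0.506, -0.493]
wrist_force: [-0.6, -0.0, -0.2]
finger_gap: 0.4
```

Emit:
step_arm(commands="0 0 0 0 0 -0.0005 255;0 0 0 0 0 -0.001 255;0 0 0 0 0 -0.0015 255;0 0 0 0 0 -0.002 255;0 0 0 0 0 -0.002 255")

```text
time: 3.7
position: [482.1, -98.8, 86.5]
eef_rot: [-0.506, -0.493, 0.506, -0.493]
wrist_force: [0.1, 0.1, 0.2]
finger_gap: -0.0
```

Emit:
step_arm(commands="0 0 0 0 0 -0.0005 255;0 0 0 0 0 -0.001 255;0 0 0 0 0 -0.0015 255;0 0 0 0 0 -0.002 255;0 0 0 0 0 -0.002 255")

```text
time: 4.2
position: [482.1, -96.8, 86.4]
eef_rot: [-0.506, -0.493, 0.506, -0.493]
wrist_force: [0.3, 0.4, -0.1]
finger_gap: 0.2
```

Emit:
step_arm(commands="0 0 0 0 0 -0.0005 255;0 0 0 0 0 -0.001 255;0 0 0 0 0 -0.0015 255;0 0 0 0 0 -0.0015 255")

```text
time: 4.6
position: [482.2, -95.3, 86.5]
eef_rot: [-0.506, -0.493, 0.506, -0.494]
wrist_force: [-0.2, 0.8, -0.5]
finger_gap: 0.4
```

Emit:
step_arm(commands="0 0 0 0 0 -0.0005 255;0 0 0 0 0 -0.001 255;0 0 0 0 0 -0.0015 255;0 0 0 0 0 -0.0015 255")

```text
time: 5.0
position: [482.2, -93.8, 86.5]
eef_rot: [-0.506, -0.493, 0.506, -0.494]
wrist_force: [0.4, -0.4, 0.6]
finger_gap: 0.4
```

Emit:
step_arm(commands="0 0 0 0 0 -0.0005 255;0 0 0 0 0 -0.001 255;0 0 0 0 0 -0.001 255")

```text
time: 5.3
position: [482.2, -92.8, 86.5]
eef_rot: [-0.506, -0.493, 0.506, -0.493]
wrist_force: [0.5, 0.1, 0.4]
finger_gap: 0.6
```

Emit:
step_arm(commands="0 0 0 0 0 -0.0005 255;0 0 0 0 0 -0.001 255;0 0 0 0 0 -0.0015 255;0 0 0 0 0 -0.0015 255")

```text
time: 5.7
position: [482.3, -91.3, 86.5]
eef_rot: [-0.506, -0.493, 0.506, -0.494]
wrist_force: [0.4, 0.1, 0.6]
finger_gap: 0.6
```

```bash
python3 - <<'E'
from h import *
im=read_camera("wrist")[:,:,::-1]; crop(im,220,100,420,300,3,"w2.png")
E
```

```text
(no output)
```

View pics/w2.png

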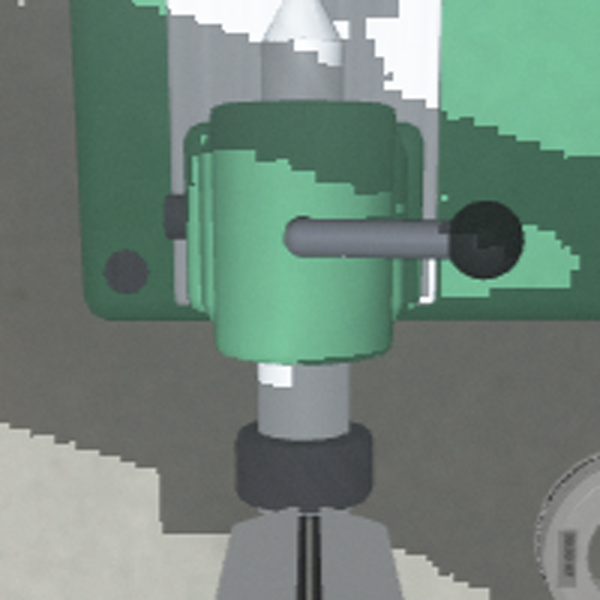

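The finger front (row 512 of the crop) is now just short of the knob's face (row 505), and still nothing is felt. I'll carry on in small steps.

Emit:
step_arm(commands="0 0 0 0 0 -0.0004 255;0 0 0 0 0 -0.0008 255;0 0 0 0 0 -0.001 255;0 0 0 0 0 -0.001 255")

```text
time: 6.15
position: [482.3, -90.3, 86.5]
eef_rot: [-0.506, -0.493, 0.506, -0.493]
wrist_force: [-0.1, 0.5, 0.0]
finger_gap: 0.3
```

Emit:
step_arm(commands="0 0 0 0 0 -0.0004 255;0 0 0 0 0 -0.0008 255;0 0 0 0 0 -0.001 255;0 0 0 0 0 -0.001 255")

```text
time: 6.55
position: [482.4, -89.3, 86.5]
eef_rot: [-0.506, -0.493, 0.506, -0.494]
wrist_force: [0.1, -0.6, -0.9]
finger_gap: 0.7
```

Emit:
step_arm(commands="0 0 0 0 0 -0.0004 255;0 0 0 0 0 -0.0008 255;0 0 0 0 0 -0.001 255;0 0 0 0 0 -0.001 255")

```text
time: 6.95
position: [482.3, -88.3, 86.5]
eef_rot: [-0.506, -0.493, 0.506, -0.493]
wrist_force: [-0.5, 0.2, 0.4]
finger_gap: 0.2
```

Emit:
step_arm(commands="0 0 0 0 0 -0.0004 255;0 0 0 0 0 -0.0008 255;0 0 0 0 0 -0.001 255;0 0 0 0 0 -0.001 255")

```text
time: 7.35
position: [482.4, -87.3, 86.4]
eef_rot: [-0.506, -0.493, 0.506, -0.493]
wrist_force: [0.0, 0.3, 0.2]
finger_gap: 0.5
```

Emit:
step_arm(commands="0 0 0 0 0 -0.0004 255;0 0 0 0 0 -0.0008 255;0 0 0 0 0 -0.001 255;0 0 0 0 0 -0.001 255")

```text
time: 7.75
position: [482.4, -86.3, 86.5]
eef_rot: [-0.506, -0.493, 0.506, -0.493]
wrist_force: [-0.9, -1.0, 0.0]
finger_gap: 0.5
```

Emit:
step_arm(commands="0 0 0 0 0 -0.0004 255;0 0 0 0 0 -0.0008 255;0 0 0 0 0 -0.001 255;0 0 0 0 0 -0.001 255")

```text
time: 8.15
position: [482.4, -85.4, 86.4]
eef_rot: [-0.506, -0.493, 0.506, -0.493]
wrist_force: [0.7, 0.0, -0.8]
finger_gap: 0.5
```

```bash
python3 - <<'E'
from h import *
im=read_camera("wrist")[:,:,::-1]; crop(im,220,100,420,300,3,"w3.png")
E
```

```text
(no output)
```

View pics/w3.png

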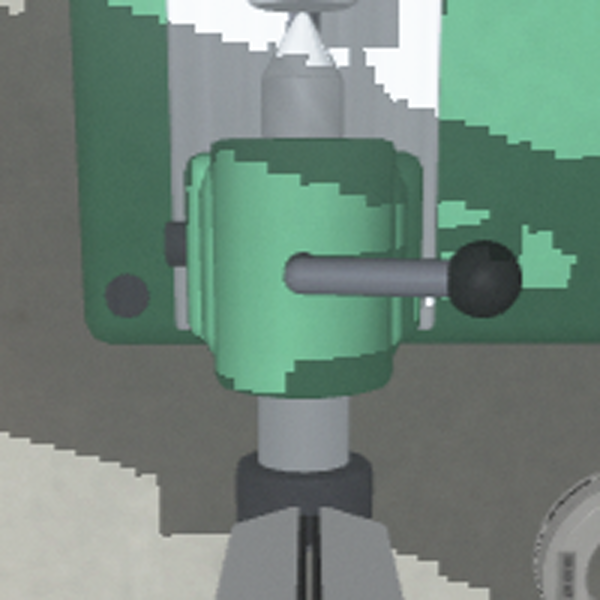

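The fingers now overlap the knob's rim in the view (row 510), so contact must be very near.

Emit:
step_arm(commands="0 0 0 0 0 -0.0004 255;0 0 0 0 0 -0.0008 255;0 0 0 0 0 -0.001 255;0 0 0 0 0 -0.001 255")

```text
time: 8.6
position: [482.5, -84.3, 86.5]
eef_rot: [-0.506, -0.493, 0.506, -0.493]
wrist_force: [1.0, 0.6, -0.0]
finger_gap: 0.7
```

Emit:
step_arm(commands="0 0 0 0 0 -0.0004 255;0 0 0 0 0 -0.0008 255;0 0 0 0 0 -0.001 255;0 0 0 0 0 -0.001 255")

```text
time: 9.0
position: [482.5, -83.4, 86.5]
eef_rot: [-0.506, -0.493, 0.506, -0.494]
wrist_force: [0.2, 0.5, -0.6]
finger_gap: 0.0
```

Emit:
step_arm(commands="0 0 0 0 0 -0.0004 255;0 0 0 0 0 -0.0008 255;0 0 0 0 0 -0.001 255;0 0 0 0 0 -0.001 255")

```text
time: 9.4
position: [482.5, -82.3, 86.5]
eef_rot: [-0.506, -0.493, 0.506, -0.494]
wrist_force: [-0.5, 0.4, -0.2]
finger_gap: 0.8
```

```bash
python3 - <<'E'
from h import *
im=read_camera("wrist")[:,:,::-1]; crop(im,220,100,420,300,3,"w4.png")
a=proj(camera_params("wrist"),[B(0,-154,108),B(0,-131,0),[482.5,-82.3,86.5],[482.5,-82.3-8,86.5],[482.5,-74.3,86.5]]); print((a-[220,100])*3)
print(telemetry.get_state()["ft_torque"])
E
```

```text
[[304.87068055 568.26315798]
 [306.12251862 343.08326364]
 [305.93042555 499.64582955]
 [307.02843626 538.31500009]
 [304.8140411  460.32958216]]
[-0.02309999 -0.07986927  0.0159668 ]
```

View pics/w4.png

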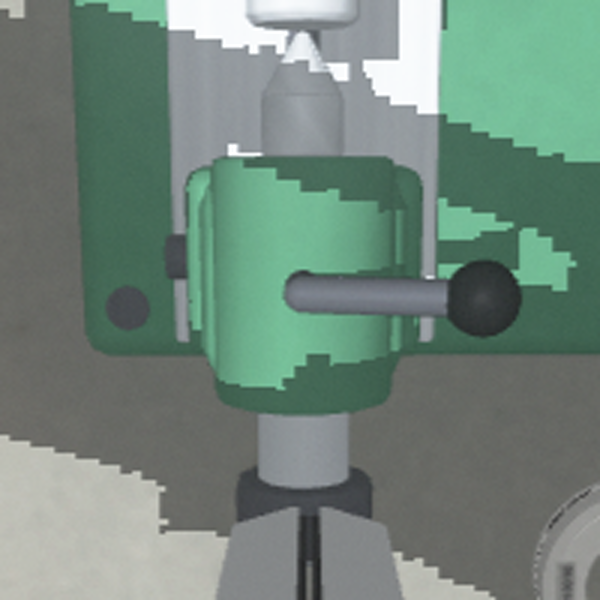

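```bash
python3 - <<'E'
from h import *
p=camera_params("wrist"); f=lambda X:((proj(p,X)-[220,100])*3).round(0).tolist()
print([f([482.5,-84,z])[0] for z in (86.5,95,100,108)])
for off in (0,2,4,6,8): print(off,[f([482.5,-82.3+off,z])[0][1] for z in (86.5,95,108)])
# edges of the knob: inner rim row 467 and w2
c,d=ray(p,(305/3+220,467/3+100)); print("inner rim top at z108 y:",onz(p,(305/3+220,467/3+100),108))
print(f([B(0,-139,108),B(0,-154,108),B(0,-154,82)]))
E
```

```text
[[306.0, 508.0], [306.0, 522.0], [306.0, 530.0], [306.0, 545.0]]
0 [500.0, 513.0, 536.0]
2 [490.0, 503.0, 525.0]
4 [480.0, 493.0, 514.0]
6 [470.0, 483.0, 503.0]
8 [460.0, 472.0, 493.0]
inner rim top at z108 y: [482.73433463 -69.64222197 108.        ]
[[305.0, 488.0], [305.0, 568.0], [305.0, 522.0]]
```

```bash
python3 - <<'E'
from h import *
s=st()
a=read_camera("scene")[:,:,::-1]; crop(a,330,210,430,310,6,"s5.png")
a=read_camera("top")[:,:,::-1]; crop(a,300,230,400,330,6,"t5.png")
p=camera_params("top"); print((proj(p,[s["position"],B(0,-154,95)])-[300,230])*6)
p=camera_params("scene"); print((proj(p,[s["position"],B(0,-154,95)])-[330,210])*6)
E
```

```text
9.45 [482.5 -82.4  86.5] [-0.5064 -0.4934  0.5065 -0.4935] F [0.55 0.4  0.41] gap 0.6 q [-0.311  0.215  1.817 -0.     1.11  -0.285]
[[261.60062396 327.18944733]
 [280.41990398 325.942652  ]]
[[241.11443326 338.11867653]
 [250.55359578 316.64581082]]
```

View pics/s5.png

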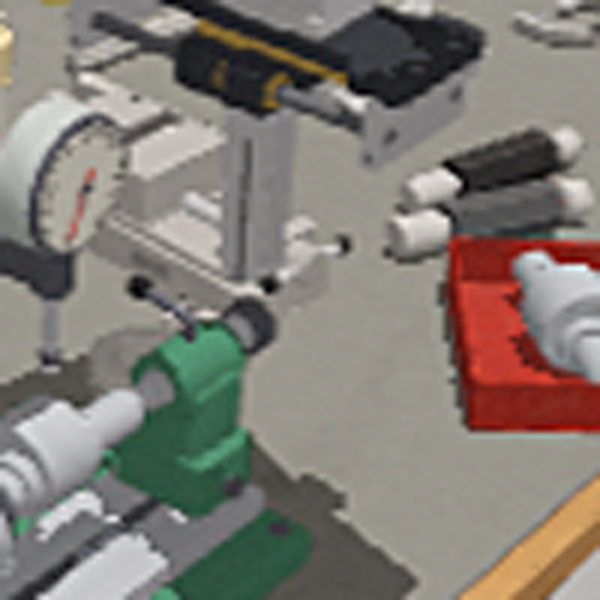

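View pics/t5.png

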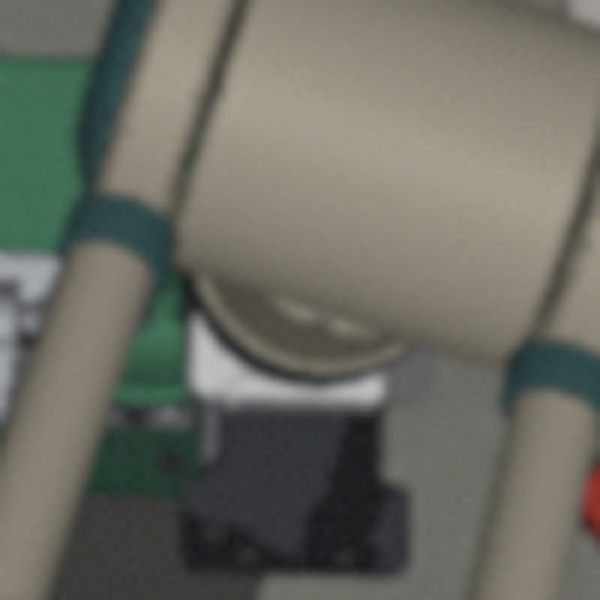

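The scene view shows the fingertips' lower end at about (240,280) in the crop, while the reported TCP projects to (241,338). So the real tips seem to be about 20 mm above the TCP frame, passing over the knob. I'll back off and measure this.

Emit:
step_arm(commands="0 0 0 0 0 0.02 255;0 0 0 0 0 0.04 255;0 0 0 0 0 0.04 255;0 0 0 0 0 0.04 255")

```text
time: 9.95
position: [481.3, -122.2, 86.4]
eef_rot: [0.507, 0.493, -0.507, 0.493]
wrist_force: [0.6, 0.3, -0.4]
finger_gap: 0.6
```

```bash
python3 - <<'E'
from h import *
s=st()
a=read_camera("scene")[:,:,::-1]; crop(a,330,210,430,310,6,"s6.png")
p=camera_params("scene"); print((proj(p,[s["position"]+[0,0,k] for k in (0,10,20,30)])-[330,210])*6)
a=read_camera("wrist")[:,:,::-1]; crop(a,220,200,420,350,4,"w6.png")
p=camera_params("wrist"); print((proj(p,[s["position"]+[0,0,k] for k in (0,10,20,30)])-[220,200])*4)
E
```

```text
9.95 [ 481.3 -122.2   86.4] [ 0.5068  0.4934 -0.5067  0.4929] F [ 0.64  0.34 -0.42] gap 0.6 q [-3.890e-01  2.250e-01  1.802e+00  1.000e-03  1.115e+00 -3.620e-01]
[[293.46248943 302.5940886 ]
 [294.88756859 283.97527526]
 [296.32221616 265.23144965]
 [297.76652883 246.36134847]]
[[408.59964973 270.06040254]
 [408.43063268 291.30871946]
 [408.2453767  314.59854473]
 [408.04142338 340.2389435 ]]
```

View pics/s6.png

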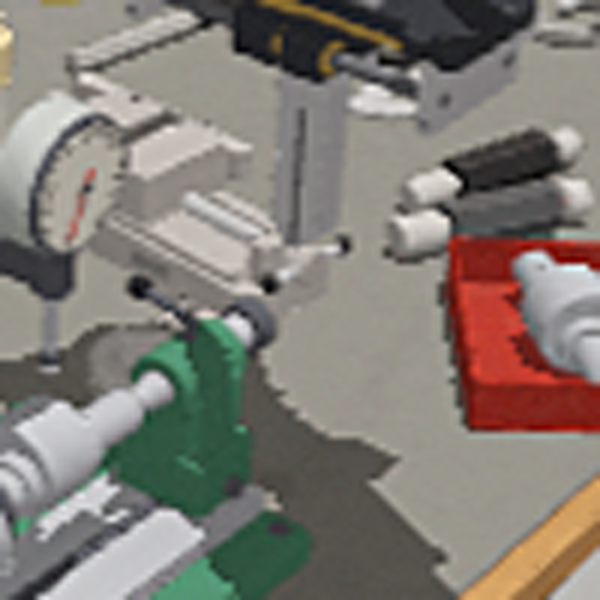

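View pics/w6.png

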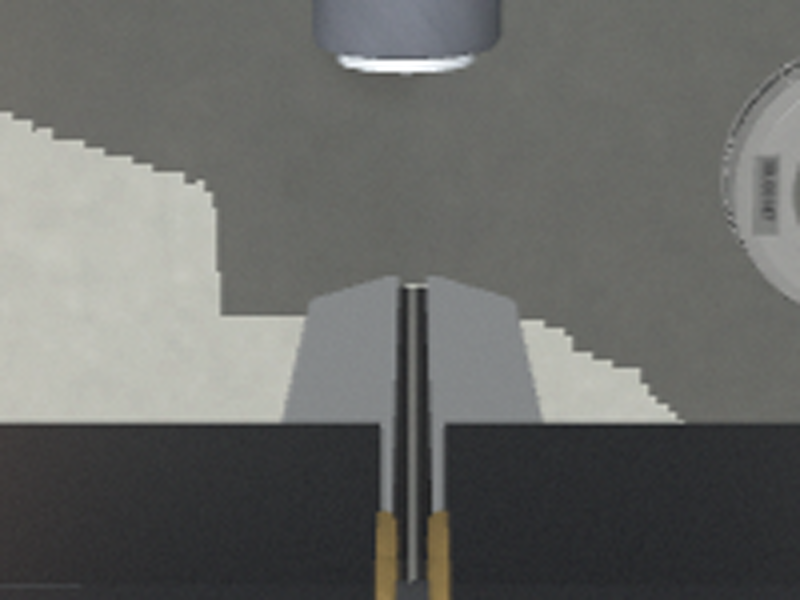

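Both views agree: the finger ends are about 26 mm behind the reported TCP along the tool. In the scene view the tips are at row ~245 against 302 for the TCP, and the wrist view gives the same with a front face 8 mm ahead. I'll allow for that by lowering about 22 mm, so the tips sit near z 91.

Emit:
step_arm(commands="0 0 0 0.022 0 -0.01 255;0 0 0 0.022 0 -0.018 255;0 0 0 0.022 0 -0.018 255;0 0 0 0.022 0 -0.018 255")

```text
time: 10.45
position: [482.5, -104.1, 65.2]
eef_rot: [0.506, 0.493, -0.506, 0.494]
wrist_force: [0.5, 0.1, 0.6]
finger_gap: 0.2
```

Emit:
step_arm(commands="0 0 0 0 0 -0.001 255;0 0 0 0 0 -0.002 255;0 0 0 0 0 -0.003 255;0 0 0 0 0 -0.003 255")

```text
time: 10.85
position: [482.1, -101.4, 64.7]
eef_rot: [0.507, 0.493, -0.506, 0.494]
wrist_force: [-1.2, 0.1, 0.5]
finger_gap: 0.4
```

```bash
python3 - <<'E'
from h import *
s=st()
a=read_camera("scene")[:,:,::-1]; crop(a,330,210,430,310,6,"s7.png")
E
```

```text
10.85 [ 482.1 -101.4   64.7] [ 0.5065  0.4933 -0.5065  0.4935] F [-1.17  0.09  0.52] gap 0.4 q [-0.349  0.241  1.843 -0.     1.057 -0.322]
```

View pics/s7.png

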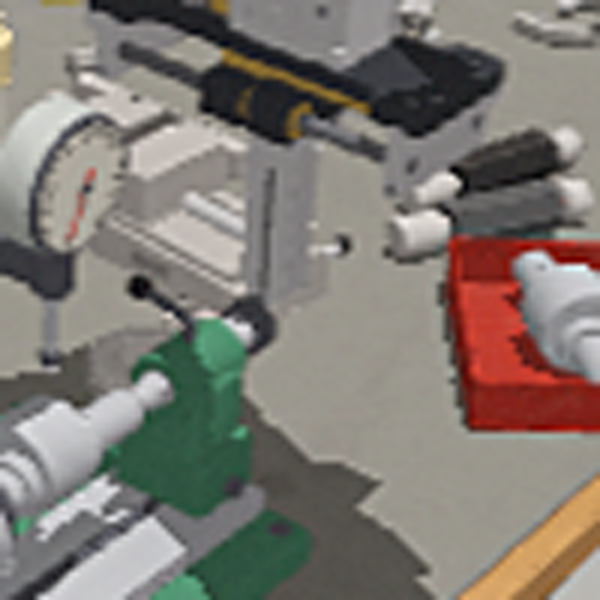

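Emit:
step_arm(commands="0 0 0 0.006 0 -0.0005 255;0 0 0 0.006 0 -0.001 255;0 0 0 0.006 0 -0.0015 255;0 0 0 0.006 0 -0.002 255;0 0 0 0.006 0 -0.002 255")

```text
time: 11.4
position: [482.2, -99.3, 58.5]
eef_rot: [0.506, 0.493, -0.506, 0.494]
wrist_force: [0.0, 0.7, 0.7]
finger_gap: 0.4
```

Emit:
step_arm(commands="0 0 0 0 0 -0.0005 255;0 0 0 0 0 -0.001 255;0 0 0 0 0 -0.0015 255;0 0 0 0 0 -0.0015 255")

```text
time: 11.8
position: [482.2, -99.1, 58.6]
eef_rot: [-0.506, -0.493, 0.507, -0.494]
wrist_force: [-1.0, -5.2, -0.6]
finger_gap: 0.4
```

Emit:
step_arm(commands="0 0 0 0 0 -0.0004 255;0 0 0 0 0 -0.0008 255;0 0 0 0 0 -0.001 255;0 0 0 0 0 -0.001 255")

```text
time: 12.2
position: [482.2, -99.2, 58.6]
eef_rot: [-0.505, -0.493, 0.507, -0.495]
wrist_force: [-1.4, -7.5, -1.2]
finger_gap: 0.7
```

Emit:
step_arm(commands="0 0 0 0 0 -0.0004 255;0 0 0 0 0 -0.0008 255;0 0 0 0 0 -0.001 255;0 0 0 0 0 -0.001 255")

```text
time: 12.6
position: [482.3, -98.3, 58.6]
eef_rot: [-0.505, -0.493, 0.507, -0.495]
wrist_force: [0.1, -7.6, -1.0]
finger_gap: 0.6
```

Contact: it slides at about 7.6 N of drag. I'll continue until the push reaches about 12.5 N.

Emit:
step_arm(commands="0 0 0 0 0 -0.0004 255;0 0 0 0 0 -0.0008 255;0 0 0 0 0 -0.001 255;0 0 0 0 0 -0.001 255")

```text
time: 13.0
position: [482.2, -97.3, 58.6]
eef_rot: [-0.505, -0.493, 0.507, -0.495]
wrist_force: [-1.3, -7.7, -0.7]
finger_gap: 0.1
```

Emit:
step_arm(commands="0 0 0 0 0 -0.0004 255;0 0 0 0 0 -0.0008 255;0 0 0 0 0 -0.001 255;0 0 0 0 0 -0.001 255")

```text
time: 13.4
position: [482.3, -96.3, 58.6]
eef_rot: [-0.505, -0.493, 0.507, -0.495]
wrist_force: [-1.6, -8.0, -1.5]
finger_gap: 0.5
```

Emit:
step_arm(commands="0 0 0 0 0 -0.0004 255;0 0 0 0 0 -0.0008 255;0 0 0 0 0 -0.001 255;0 0 0 0 0 -0.001 255")

```text
time: 13.8
position: [482.3, -95.3, 58.6]
eef_rot: [-0.505, -0.493, 0.507, -0.495]
wrist_force: [-0.5, -8.6, -0.2]
finger_gap: 0.5
```

Emit:
step_arm(commands="0 0 0 0 0 -0.0004 255;0 0 0 0 0 -0.0008 255;0 0 0 0 0 -0.001 255;0 0 0 0 0 -0.001 255")

```text
time: 14.2
position: [482.4, -94.3, 58.6]
eef_rot: [-0.505, -0.493, 0.507, -0.495]
wrist_force: [-1.3, -6.9, -1.6]
finger_gap: 0.4
```

Emit:
step_arm(commands="0 0 0 0 0 -0.0004 255;0 0 0 0 0 -0.0008 255;0 0 0 0 0 -0.001 255;0 0 0 0 0 -0.001 255")

```text
time: 14.6
position: [482.4, -93.3, 58.6]
eef_rot: [-0.505, -0.493, 0.507, -0.495]
wrist_force: [-0.7, -6.7, -1.7]
finger_gap: 0.5
```

Emit:
step_arm(commands="0 0 0 0 0 -0.0004 255;0 0 0 0 0 -0.0008 255;0 0 0 0 0 -0.001 255;0 0 0 0 0 -0.001 255")

```text
time: 15.0
position: [482.4, -92.3, 58.6]
eef_rot: [-0.505, -0.493, 0.507, -0.495]
wrist_force: [-1.0, -7.2, -1.0]
finger_gap: 0.7
```

Emit:
step_arm(commands="0 0 0 0 0 -0.0004 255;0 0 0 0 0 -0.0008 255;0 0 0 0 0 -0.001 255;0 0 0 0 0 -0.001 255")

```text
time: 15.4
position: [482.4, -91.3, 58.6]
eef_rot: [-0.505, -0.493, 0.507, -0.495]
wrist_force: [-1.1, -7.9, -1.0]
finger_gap: 0.7
```

Emit:
step_arm(commands="0 0 0 0 0 -0.0004 255;0 0 0 0 0 -0.0008 255;0 0 0 0 0 -0.001 255;0 0 0 0 0 -0.001 255")

```text
time: 15.8
position: [482.4, -90.3, 58.6]
eef_rot: [-0.505, -0.493, 0.507, -0.495]
wrist_force: [-1.1, -8.6, -0.7]
finger_gap: 0.7
```

Emit:
step_arm(commands="0 0 0 0 0 -0.0004 255;0 0 0 0 0 -0.0008 255;0 0 0 0 0 -0.001 255;0 0 0 0 0 -0.001 255")

```text
time: 16.2
position: [482.4, -89.6, 58.6]
eef_rot: [-0.505, -0.493, 0.507, -0.495]
wrist_force: [-1.0, -9.1, -0.5]
finger_gap: 0.7
```

Emit:
step_arm(commands="0 0 0 0 0 -0.0004 255;0 0 0 0 0 -0.0008 255;0 0 0 0 0 -0.001 255;0 0 0 0 0 -0.001 255")

```text
time: 16.6
position: [482.5, -89.0, 58.6]
eef_rot: [-0.505, -0.492, 0.507, -0.495]
wrist_force: [-1.1, -9.5, -0.9]
finger_gap: 0.4
```

Emit:
step_arm(commands="0 0 0 0 0 -0.0004 255;0 0 0 0 0 -0.0008 255;0 0 0 0 0 -0.001 255;0 0 0 0 0 -0.001 255")

```text
time: 17.0
position: [482.5, -88.3, 58.6]
eef_rot: [-0.504, -0.492, 0.508, -0.496]
wrist_force: [-1.8, -11.0, -1.8]
finger_gap: 0.9
```

Emit:
step_arm(commands="0 0 0 0 0 -0.0004 255;0 0 0 0 0 -0.0008 255;0 0 0 0 0 -0.0012 255;0 0 0 0 0 -0.0014 255;0 0 0 0 0 -0.0014 255;0 0 0 0 0 -0.0014 255")

```text
time: 17.6
position: [482.5, -87.5, 58.6]
eef_rot: [-0.504, -0.492, 0.508, -0.496]
wrist_force: [-2.5, -11.8, -1.3]
finger_gap: 0.6
```

The push is about 12 N, so roughly 4 N on the shaft, and it sits about 2.7 mm past first contact. I'll let go and rise.

Emit:
step_arm(commands="0 0 0 0 0 0.005 255;0 0 0 0 0 0.015 255;0 0 0 0 0 0.03 255;0 0 0 -0.04 0 0.03 255;0 0 0 -0.09 0 0.03 255;0 0 0 -0.14 0 0.03 255;0 0 0 -0.19 0 0.03 255;0 0 0 -0.24 0 0.03 255;0 0 0 -0.24 0 0.03 255")

```text
time: 18.5
position: [485.4, -115.2, 305.8]
eef_rot: [0.509, 0.489, -0.504, 0.498]
wrist_force: [0.0, 0.9, -0.6]
finger_gap: 0.3
```

```bash
python3 - <<'E'
from h import *
s=st()
a=read_camera("scene")[:,:,::-1]; crop(a,260,200,400,340,4.2,"s8.png"); cv2.imwrite("pics/s8f.png",a)
a=read_camera("wrist")[:,:,::-1]; cv2.imwrite("pics/w8.png",a)
rel(B(42,-5,275),down(0),s)
p=camera_params("scene"); print((proj(p,[B(42,-5,z) for z in (230,245,260)])-[260,200])*4.2)
p=camera_params("wrist"); print(proj(p,[B(42,-5,z) for z in (230,245,260)]),proj(p,[B(0,-154+11.5,95)]))
E
```

```text
18.5 [ 485.4 -115.2  305.8] [ 0.5088  0.4888 -0.5042  0.4979] F [ 0.02  0.87 -0.62] gap 0.3 q [-3.730e-01  1.010e-01  1.405e+00  1.000e-03  1.621e+00 -3.470e-01]
turn [-0.0002  0.0043 -0.0138] deg 0.8 shift m [ 0.0306  0.0377 -0.1758] dist 182.4
[[271.12191455 144.69503213]
 [271.51749033 122.01396   ]
 [271.91757278  99.07448929]]
[[383.92826502 -17.23423121]
 [387.78573777 -27.7053185 ]
 [392.15465429 -39.56471697]] [[321.24181481 178.48530989]]
```

View pics/s8.png

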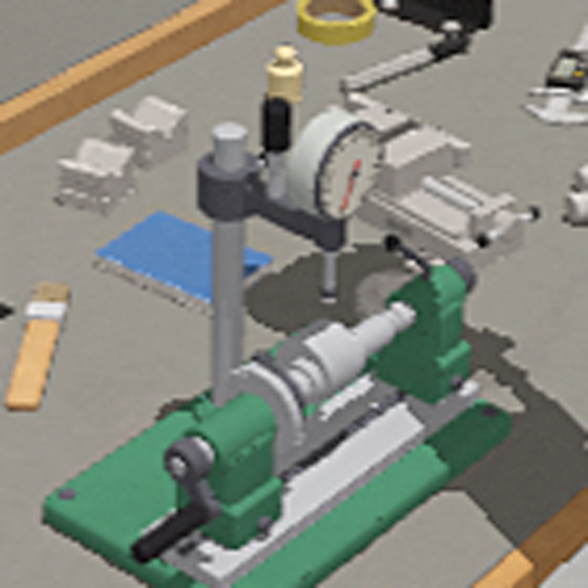

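View pics/w8.png

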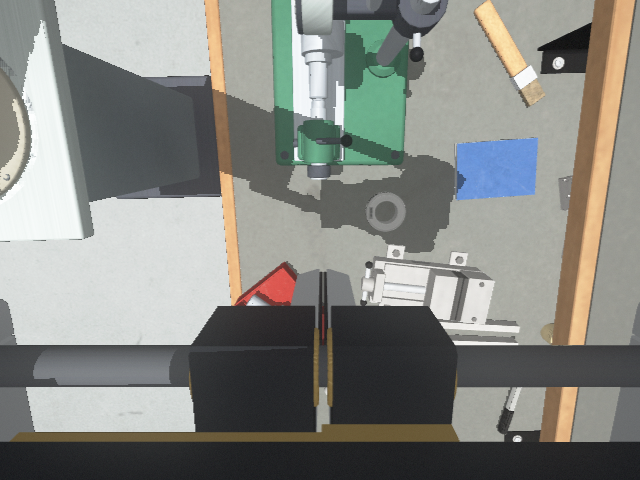

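The quill knob now stands closer to the tailstock. In the scene crop the black slide grip spans rows 97-150 at column 275, which means z 229-260. I'll move over it.

Emit:
step_arm(commands="0 0.004 -0.014 0.01 0.01 -0.045 255;0 0.004 -0.014 0.03 0.02 -0.09 255;0 0.004 -0.014 0.0306 0.0377 -0.13 255;0 0.004 -0.014 0.0306 0.0377 -0.1758 255;0 0.004 -0.014 0.0306 0.0377 -0.1758 255;0 0.004 -0.014 0.0306 0.0377 -0.1758 255;0 0.004 -0.014 0.05 0.0377 -0.1758 255;0 0.004 -0.014 0.06 0.0377 -0.1758 255;0 0.004 -0.014 0.06 0.0377 -0.1758 255")

```text
time: 19.5
position: [522.3, 59.9, 236.3]
eef_rot: [-0.503, -0.499, 0.511, -0.487]
wrist_force: [-0.1, 0.1, -0.5]
finger_gap: 0.1
```

```bash
python3 - <<'E'
from h import *
s=st(); print(inB(s["position"]))
a=read_camera("scene")[:,:,::-1]; crop(a,260,190,400,330,4.2,"s9.png")
a=read_camera("wrist")[:,:,::-1]; cv2.imwrite("pics/w9.png",a)
E
```

```text
19.5 [522.3  59.9 236.3] [-0.5032 -0.4985  0.5106 -0.4873] F [-0.11  0.07 -0.51] gap 0.1 q [-0.021  0.183  1.472  0.004  1.506  0.007]
[ 36.278387    -4.66977608 236.31168219]
```

View pics/s9.png

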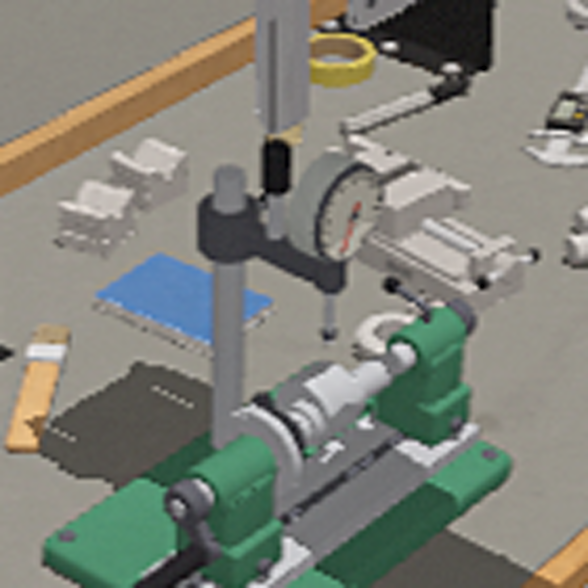

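View pics/w9.png

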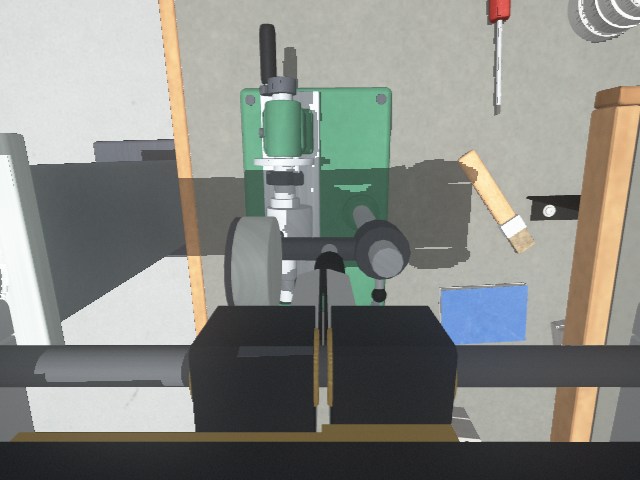

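```bash
python3 - <<'E'
from h import *
s=st(); rel(B(42,-5,236.3),down(0),s)
E
```

```text
19.6 [523.8  60.3 238.3] [-0.5042 -0.4977  0.5095 -0.4884] F [ 0.06 -0.04  0.08] gap 0.4 q [-0.021  0.181  1.469  0.004  1.506  0.007]
turn [-0.0016 -0.0038  0.0147] deg 0.9 shift m [0.0019 0.0043 0.0008] dist 4.8
```

Emit:
step_arm(commands="0 -0.004 0.014 0 0.004 0 255;0 -0.004 0.014 0 0.004 0 255;0 -0.004 0.014 0.002 0.004 0 255;0 -0.004 0.014 0.004 0.004 0 255;0 -0.004 0.014 0.006 0.004 0 255;0 -0.004 0.014 0.006 0.004 0 255")

```text
time: 20.2
position: [527.6, 61.3, 232.0]
eef_rot: [-0.506, -0.494, 0.507, -0.493]
wrist_force: [-0.1, -0.2, -0.4]
finger_gap: 0.6
```

Emit:
step_arm(commands="0 0 0 0.001 0 0 255;0 0 0 0.002 0 0 255;0 0 0 0.003 0 0 255;0 0 0 0.004 0 0 255;0 0 0 0.005 0 0 255")

```text
time: 20.7
position: [527.9, 61.2, 227.3]
eef_rot: [-0.506, -0.493, 0.506, -0.493]
wrist_force: [0.0, -0.0, -0.1]
finger_gap: 0.6
```

Emit:
step_arm(commands="0 0 0 0.001 0 0 255;0 0 0 0.002 0 0 255;0 0 0 0.003 0 0 255;0 0 0 0.004 0 0 255;0 0 0 0.005 0 0 255")

```text
time: 21.2
position: [528.0, 61.2, 223.9]
eef_rot: [0.507, 0.493, -0.506, 0.494]
wrist_force: [-1.7, 0.4, 7.6]
finger_gap: 0.6
```

Emit:
step_arm(commands="0 0 0 0.001 0 0 255;0 0 0 0.002 0 0 255;0 0 0 0.003 0 0 255;0 0 0 0.004 0 0 255;0 0 0 0.005 0 0 255")

```text
time: 21.7
position: [528.0, 61.2, 219.0]
eef_rot: [0.507, 0.493, -0.506, 0.494]
wrist_force: [-1.7, -0.2, 6.9]
finger_gap: 0.6
```

Emit:
step_arm(commands="0 0 0 0.0025 0 0 255;0 0 0 0.005 0 0 255;0 0 0 0.0075 0 0 255;0 0 0 0.01 0 0 255;0 0 0 0.0125 0 0 255;0 0 0 0.015 0 0 255;0 0 0 0.0175 0 0 255;0 0 0 0.02 0 0 255;0 0 0 0.0225 0 0 255;0 0 0 0.025 0 0 255;0 0 0 0.0275 0 0 255;0 0 0 0.03 0 0 255")

```text
time: 22.9
position: [528.0, 61.2, 189.4]
eef_rot: [0.507, 0.493, -0.506, 0.494]
wrist_force: [-2.7, -0.9, 10.2]
finger_gap: 0.4
```

```bash
python3 - <<'E'
from h import *
s=st(); print(inB(s["position"]))
a=read_camera("scene")[:,:,::-1]; crop(a,300,200,380,280,7,"s10.png")
E
```

```text
22.9 [528.   61.2 189.4] [ 0.5069  0.493  -0.506   0.494 ] F [-2.73 -0.92 10.15] gap 0.4 q [-0.015  0.199  1.565 -0.     1.375  0.011]
[ 41.91076925  -3.18501719 189.38064144]
```

View pics/s10.png

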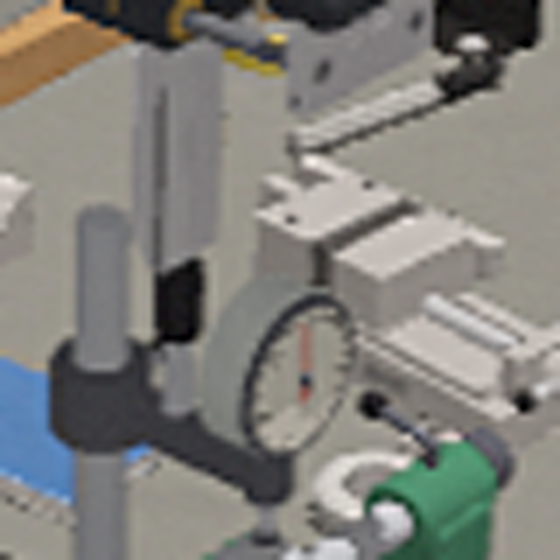

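```bash
cat >> h.py <<'E'
def needle(im,zc,x=10,show=True,r=40,cam="scene"):
    """im BGR; angle of red needle from red pixels, by rectifying dial plane (bench x const) to mm"""
    p=camera_params(cam); n=RB@np.array([1.,0,0]); C=B(x,-5,zc)
    hsv=cv2.cvtColor(im,cv2.COLOR_BGR2HSV).astype(int)
    bgr=im.astype(int); red=bgr[:,:,2]-np.maximum(bgr[:,:,0],bgr[:,:,1])
    u0=proj(p,[C])[0]; pts=[]
    for v in range(int(u0[1])-r,int(u0[1])+r):
        for u in range(int(u0[0])-r,int(u0[0])+r):
            if red[v,u]>35:
                c,d=ray(p,(u,v)); q=inB(c+d*(((C-c)@n)/(d@n))); pts.append([-(q[1]+5),q[2]-zc,red[v,u]])
    return np.array(pts)
E
python3 - <<'E'
from h import *
s=telemetry.get_state()
im=read_camera("scene")[:,:,::-1].copy(); cv2.imwrite("pics/s11.png",im)
for x in (0,5,10): 
  P=needle(im,204,x,r=20); print(x,len(P)); 
print(P.round(1))
p=camera_params("scene"); print((proj(p,[B(x,-5,204) for x in(0,10,20)])-[300,200])*7)
E
```

```text
0 10
5 10
10 10
[[ 37.5 -13.5  50. ]
 [ 37.6 -16.4  54. ]
 [ 37.8 -19.4  40. ]
 [ 38.  -22.4  39. ]
 [ 34.1 -23.5  42. ]
 [ 38.1 -25.4  37. ]
 [ 34.2 -26.5  47. ]
 [ 38.3 -28.4  38. ]
 [ 34.8 -38.5  67. ]
 [ 38.9 -40.4  37. ]]
[[263.77145492 347.456813  ]
 [241.32979636 337.37925858]
 [219.07253001 327.38450653]]
```

```bash
python3 - <<'E'
from h import *
im=cv2.imread("pics/s11.png")
P=needle(im,204,-18,r=20); print(P.round(1))
d=P[:,:2]; print(np.polyfit(d[:,1],d[:,0],1))
im=cv2.imread("pics/s8f.png")
P=needle(im,240,-18,r=20); print(P.round(1))
E
```

```text
[[  1.1  14.2  50. ]
 [  1.2  11.3  54. ]
 [  1.4   8.5  40. ]
 [  1.5   5.6  39. ]
 [ -2.2   4.5  42. ]
 [  1.7   2.8  37. ]
 [ -2.1   1.7  47. ]
 [  1.8  -0.1  38. ]
 [ -1.5  -9.8  67. ]
 [  2.4 -11.7  37. ]]
[0.01936315 0.4950829 ]
[[  3.6   1.8  76. ]
 [ -0.1   0.7  56. ]
 [  3.8  -1.   62. ]
 [  0.1  -2.1  38. ]
 [ -3.5  -6.   36. ]
 [ -3.4  -8.8  42. ]
 [ -3.2 -11.6  47. ]
 [ -3.1 -14.4  63. ]
 [ -6.7 -18.3  68. ]
 [ -6.5 -21.2  65. ]
 [-10.2 -22.3  47. ]]
```

In the scene view the dial's needle (crop column 305, from pivot 380 to tip 325) stands straight up. The rectified angle is about 2.7 rad, so the plunger is pressed in about 15 mm. I'll let go and move above the crank.

Emit:
step_arm(commands="0 0 0 -0.01 0 0 255;0 0 0 -0.04 0 0 255;0 0 0 -0.08 0 0 120;0 0 0 -0.11 0 0 120;0 0 0 -0.11 0 0 120;0 0 0 -0.11 0 0 120")

```text
time: 23.6
position: [528.2, 61.2, 297.9]
eef_rot: [0.507, 0.493, -0.506, 0.494]
wrist_force: [-1.0, -0.1, -0.5]
finger_gap: 28.9
```

```bash
python3 - <<'E'
from h import *
s=st(); rel(B(-5,148,200),down(0),s)
im=read_camera("scene")[:,:,::-1].copy(); cv2.imwrite("pics/s12.png",im)
for z in (204,): print(needle(im,z,-18,r=20).round(1))
crop(im,260,200,400,340,4.2,"s12c.png")
E
```

```text
23.6 [528.2  61.2 297.9] [ 0.5068  0.4931 -0.5062  0.4938] F [-1.02 -0.1  -0.51] gap 28.9 q [-0.015  0.164  1.349 -0.     1.627  0.011]
turn [-0.      0.0001 -0.0014] deg 0.1 shift m [ 0.0978 -0.0472 -0.1512] dist 186.1
[[ 1.1 14.2 54. ]
 [ 1.2 11.3 57. ]
 [ 1.4  8.5 41. ]
 [ 1.5  5.6 40. ]
 [ 1.7  2.8 41. ]
 [-2.1  1.7 46. ]
 [ 1.8 -0.1 43. ]
 [-1.5 -9.8 71. ]]
```

View pics/s12c.png

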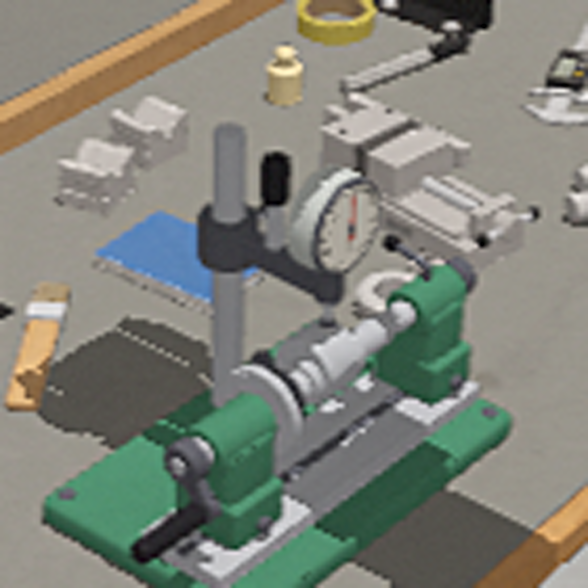

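The gauge is released and the needle is still straight up. Now to the crank.

Emit:
step_arm(commands="0 0 0 0 -0.01 -0.045 120;0 0 0 0 -0.03 -0.09 120;0 0 0 0.03 -0.047 -0.135 120;0 0 0 0.07 -0.047 -0.151 120;0 0 0 0.098 -0.047 -0.151 120;0 0 0 0.098 -0.047 -0.151 120;0 0 0 0.098 -0.047 -0.151 120")

```text
time: 24.35
position: [484.3, 213.1, 198.7]
eef_rot: [-0.506, -0.494, 0.507, -0.493]
wrist_force: [-0.1, 0.1, 0.7]
finger_gap: 49.8
```

```bash
python3 - <<'E'
from h import *
s=st(); print(inB(s["position"]))
im=read_camera("wrist")[:,:,::-1].copy(); cv2.imwrite("pics/w13.png",im)
p=camera_params("wrist"); print(proj(p,[B(-17,173,75),B(-17,123,75),B(0,123,95)]).round(0), proj(p,s["position"]+np.array([[0,0,26],[0,0,41]])).round())
im=read_camera("scene")[:,:,::-1].copy(); cv2.imwrite("pics/s13.png",im)
E
```

```text
24.35 [484.3 213.1 198.7] [-0.5057 -0.4938  0.5073 -0.4931] F [-0.09  0.1   0.65] gap 49.8 q [ 0.283  0.194  1.55  -0.     1.401  0.309]
[ -5.73722767 147.51248132 198.66350763]
[[308. 198.]
 [309. 252.]
 [328. 258.]] [[320. 281.]
 [320. 291.]]
```

View pics/w13.png

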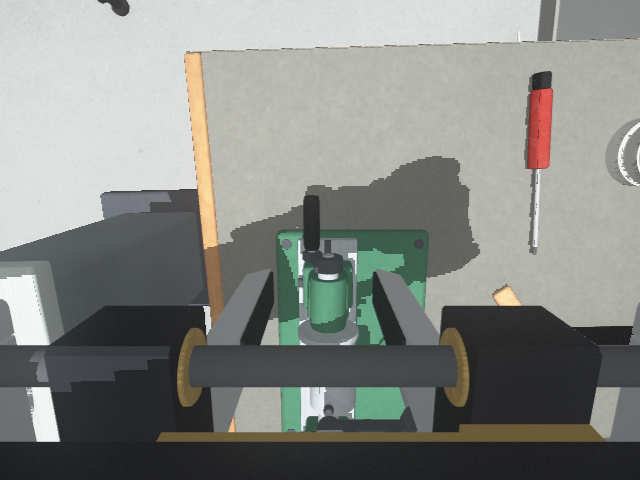

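View pics/s13.png

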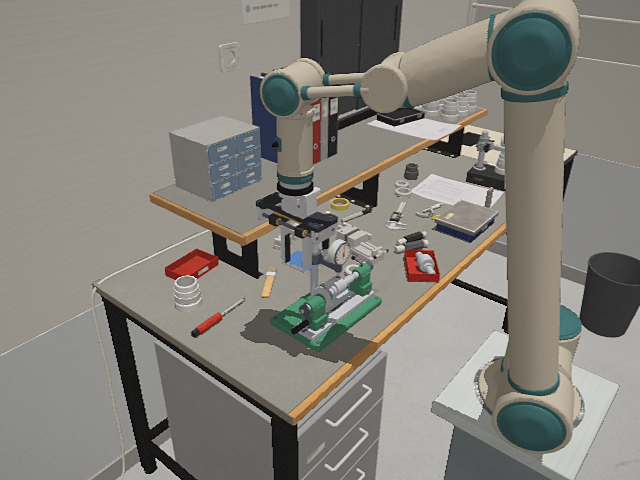

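```bash
python3 - <<'E'
from h import *
s=st()
im=cv2.imread("pics/w13.png"); p=camera_params("wrist")
roi=im[195:250,285:335]; dark=(roi.max(2)<45)
for r in range(0,55,6): 
    c=np.where(dark[r])[0]; print(195+r,c.min()+285 if len(c) else None,c.max()+285 if len(c) else None)
hb=im[252:275,300:350].max(2)<90
for r in range(0,23,4):
    c=np.where(hb[r])[0]; print(252+r,c.min()+300,c.max()+300)
for uv in [(311.5,196),(311.5,223),(311.5,249)]:
    for z in (70,72): print(uv,z,inB(onz(p,uv,z)).round(1))
E
```

```text
24.45 [486.  213.2 200.7] [ 0.5073  0.4928 -0.506   0.4937] F [-0.11 -0.36 -0.65] gap 49.5 q [ 0.282  0.192  1.547 -0.     1.401  0.309]
195 None None
201 None None
207 None None
213 None None
219 305 305
225 306 318
231 305 318
237 306 318
243 305 318
249 308 317
252 303 330
256 303 341
260 305 342
264 305 349
268 318 342
272 311 346
(311.5, 196) 70 [-13.6 174.3  70. ]
(311.5, 196) 72 [-13.5 174.5  72. ]
(311.5, 223) 70 [-13.8 149.3  70. ]
(311.5, 223) 72 [-13.7 149.7  72. ]
(311.5, 249) 70 [-14.  124.4  70. ]
(311.5, 249) 72 [-13.9 125.   72. ]
```

The wrist view shows the handle at columns 305-318, rows 196-249, giving bench x -13.8 and y 124-174. That is 50 mm long, as it should be. With the 28 mm radius its z is about 71. The hub (318-342) agrees with the axis to about 1 mm.

```bash
python3 - <<'E'
from h import *
s=st(); rel(B(-13.8,149.5,30),down(0),s)
E
```

```text
24.45 [486.  213.2 200.7] [ 0.5073  0.4928 -0.506   0.4937] F [-0.11 -0.36 -0.65] gap 49.5 q [ 0.282  0.192  1.547 -0.     1.401  0.309]
turn [-0.0008 -0.0005 -0.0023] deg 0.1 shift m [ 0.1707 -0.0102 -0.0017] dist 171.0
```

Emit:
step_arm(commands="0 0 0 0 -0.01 -0.002 120;0 0 0 0.04 -0.01 -0.002 120;0 0 0 0.08 -0.01 -0.002 120;0 0 0 0.12 -0.01 -0.002 120;0 0 0 0.15 -0.01 -0.002 120;0 0 0 0.17 -0.01 -0.002 120;0 0 0 0.17 -0.01 -0.002 120;0 0 0 0.17 -0.01 -0.002 120")

```text
time: 25.25
position: [475.7, 215.8, 30.6]
eef_rot: [0.507, 0.493, -0.506, 0.494]
wrist_force: [0.6, -0.0, 0.6]
finger_gap: 49.9
```

```bash
python3 - <<'E'
from h import *
s=st(); print(inB(s["position"]))
im=read_camera("wrist")[:,:,::-1].copy(); cv2.imwrite("pics/w14.png",im)
im=read_camera("scene")[:,:,::-1].copy(); crop(im,270,200,390,340,4,"s14.png")
E
```

```text
25.25 [475.7 215.8  30.6] [ 0.5071  0.4931 -0.5061  0.4936] F [ 0.57 -0.01  0.62] gap 49.9 q [0.293 0.318 1.829 0.    0.993 0.319]
[-14.4503524  149.97500197  30.56498422]
```

View pics/w14.png

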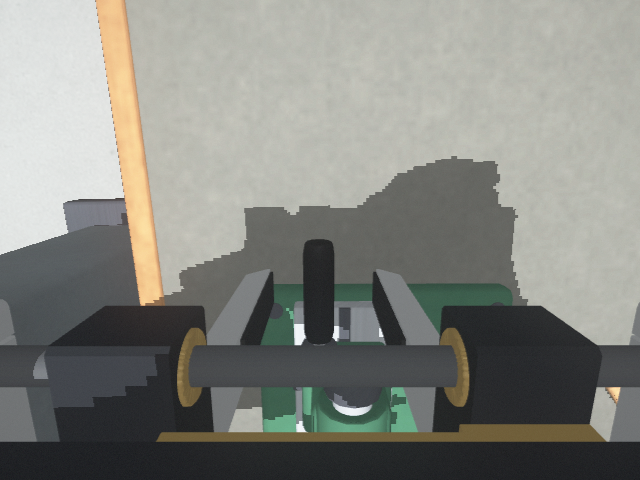

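View pics/s14.png

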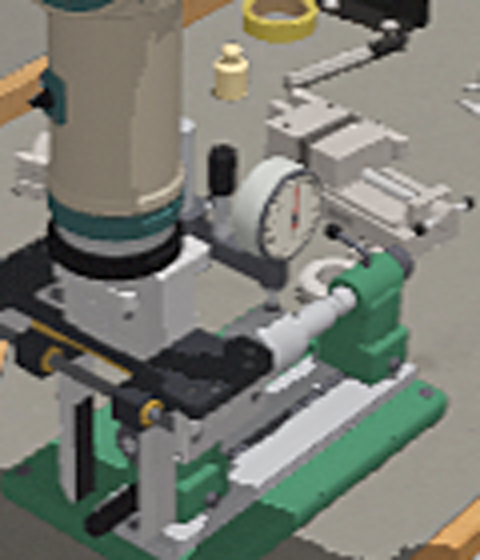

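The handle (column 318, rows 240-342) lies midway between the pads (fingers at columns 270 and 375), and the dial stays in view. I'll close on it.

Emit:
step_arm(commands="0 0 0 0 0 0 220;0 0 0 0 0 0 220;0 0 0 0 0 0 220;0 0 0 0 0 0 220;0 0 0 0 0 0 220;0 0 0 0 0 0 220")

```text
time: 25.95
position: [473.7, 215.7, 29.2]
eef_rot: [-0.506, -0.494, 0.507, -0.493]
wrist_force: [-2.6, -0.2, 2.4]
finger_gap: 14.1
```

```bash
cat >> h.py <<'E'
def arc(a0,da,n,R0=28,hold=0,c=220):
    out=[]
    for i in range(1,n+1):
        a=a0+da*i; out.append("0 0 0 %.4f %.4f 0 %d"%(R0*(np.cos(a)-np.cos(a0))/1000,-R0*(np.sin(a)-np.sin(a0))/1000,c))
    out+= [out[-1]]*hold; print(";".join(out))
E
python3 -c "
from h import *
s=st(); print(inB(s['position']))
arc(0.54,0.1,6,hold=1)"
```

```text
25.95 [473.7 215.7  29.2] [-0.5059 -0.4939  0.5071 -0.4929] F [-2.6  -0.19  2.4 ] gap 14.1 q [2.930e-01 3.190e-01 1.831e+00 1.000e-03 9.930e-01 3.190e-01]
[-16.44138618 149.81718363  29.20559133]
0 0 0 -0.0016 -0.0023 0 220;0 0 0 -0.0033 -0.0045 0 220;0 0 0 -0.0053 -0.0065 0 220;0 0 0 -0.0075 -0.0082 0 220;0 0 0 -0.0098 -0.0098 0 220;0 0 0 -0.0123 -0.0110 0 220;0 0 0 -0.0123 -0.0110 0 220
```

Emit:
step_arm(commands="0 0 0 -0.0016 -0.0023 0 220;0 0 0 -0.0033 -0.0045 0 220;0 0 0 -0.0053 -0.0065 0 220;0 0 0 -0.0075 -0.0082 0 220;0 0 0 -0.0098 -0.0098 0 220;0 0 0 -0.0123 -0.011 0 220;0 0 0 -0.0123 -0.011 0 220")

```text
time: 26.65
position: [463.1, 216.0, 42.1]
eef_rot: [-0.506, -0.494, 0.507, -0.493]
wrist_force: [-0.5, 1.3, -4.5]
finger_gap: 14.2
```

```bash
python3 - <<'E'
from h import *
s=st(); print(inB(s["position"]), RB.T@s["wrist_force"])
im=read_camera("scene")[:,:,::-1].copy(); cv2.imwrite("pics/n1.png",im); crop(im,270,200,390,340,4,"s15.png")
print(needle(im,204,-18,r=20).round(1))
s=st(); print(inB(s["position"]), RB.T@s["wrist_force"])
E
```

```text
26.65 [463.1 216.   42.1] [-0.5062 -0.4937  0.5067 -0.4932] F [-0.46  1.27 -4.55] gap 14.2 q [0.3   0.291 1.836 0.    1.016 0.326]
[-27.02037854 149.82560088  42.06715027] [-0.49343771  1.25415993 -4.54896628]
[[-10.2  13.7  61. ]
 [-10.1  10.9  81. ]
 [ -6.2   9.2  36. ]
 [ -6.1   6.3  51. ]
 [ -5.9   3.5  69. ]
 [ -1.9  -1.2  56. ]
 [  2.3  -8.8  53. ]]
26.7 [463.1 216.   42. ] [-0.5062 -0.4937  0.5067 -0.4932] F [-1.04  1.57 -3.62] gap 13.9 q [0.3   0.291 1.836 0.    1.016 0.326]
[-27.00969066 149.84616294  41.99035934] [-1.07707126  1.54351804 -3.62053952]
```

View pics/s15.png

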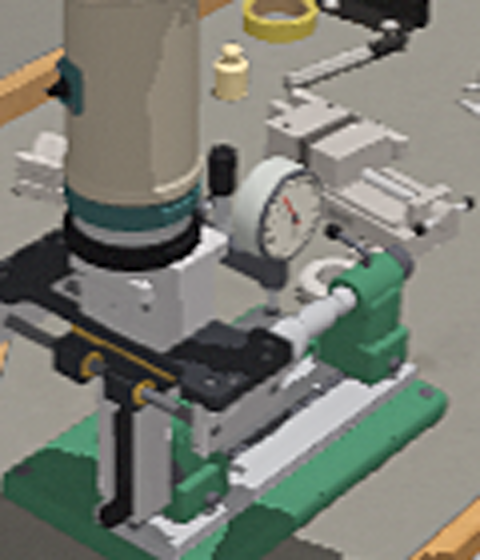

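The needle (crop pivot (293,218), tip (285,198)) has swung left to about 2.2 rad, so the plunger is falling, and forces are small. I'll crank on the same way.

```bash
python3 -c "
from h import *
arc(1.14,0.12,7,hold=1)"
```

```text
0 0 0 -0.0031 -0.0012 0 220;0 0 0 -0.0064 -0.0021 0 220;0 0 0 -0.0097 -0.0025 0 220;0 0 0 -0.0131 -0.0025 0 220;0 0 0 -0.0164 -0.0022 0 220;0 0 0 -0.0197 -0.0014 0 220;0 0 0 -0.0228 -0.0002 0 220;0 0 0 -0.0228 -0.0002 0 220
```

Emit:
step_arm(commands="0 0 0 -0.0031 -0.0012 0 220;0 0 0 -0.0064 -0.0021 0 220;0 0 0 -0.0097 -0.0025 0 220;0 0 0 -0.0131 -0.0025 0 220;0 0 0 -0.0164 -0.0022 0 220;0 0 0 -0.0197 -0.0014 0 220;0 0 0 -0.0228 -0.0002 0 220;0 0 0 -0.0228 -0.0002 0 220")

```text
time: 27.5
position: [463.5, 216.0, 65.1]
eef_rot: [-0.506, -0.494, 0.507, -0.493]
wrist_force: [-4.4, 1.0, -2.1]
finger_gap: 14.3
```

```bash
cat >> h.py <<'E'
def nang(P):
    # line through red pts; direct along long end (tip further from pivot (0,0))
    w=P[:,2]; m=(P[:,:2]*w[:,None]).sum(0)/w.sum(); q=(P[:,:2]-m)*np.sqrt(w)[:,None]
    v=np.linalg.svd(q)[2][0]; far=P[np.argmax((P[:,:2]@v)**2),:2]
    t=P[:,:2]@v
    if abs(t.min())>t.max(): v=-v
    return 2.7+np.arctan2(v[0],v[1])
def look(tag):
    s=st(); f=RB.T@s["wrist_force"]; b=inB(s["position"])
    im=read_camera("scene")[:,:,::-1].copy(); cv2.imwrite(f"pics/{tag}f.png",im); crop(im,270,200,390,340,4,tag+".png")
    P=needle(im,204,-18,r=20); print(P.round(1).tolist()); print("bench",b.round(1),"f",f.round(1),"needle",round(nang(P),2) if len(P)>2 else None)
E
python3 -c "
from h import *
for f in ('n1','s12'): print(f, nang(needle(cv2.imread(f'pics/{f}.png'),204,-18,r=20)))
look('s16')"
```

```text
n1 2.1766066019789587
s12 2.816996237639182
27.5 [463.5 216.   65.1] [-0.5064 -0.4935  0.5065 -0.4934] F [-4.42  0.98 -2.09] gap 14.3 q [0.3   0.267 1.804 0.    1.071 0.326]
[[-17.2, 3.1, 104.0], [-13.4, 1.3, 100.0], [-9.5, -0.5, 101.0], [-5.7, -2.3, 85.0], [2.1, -5.9, 64.0], [6.1, -7.7, 61.0]]
bench [-26.6 149.8  65.1] f [-4.4  0.9 -2.1] needle 1.56
```

View pics/s16.png

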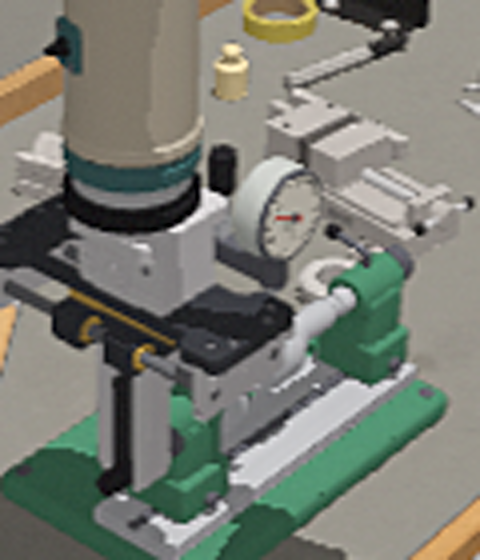

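```bash
python3 -c "
from h import *
arc(1.98,0.1,4,hold=1)
arc(2.38,0.1,4,hold=3)"
```

```text
0 0 0 -0.0025 0.0012 0 220;0 0 0 -0.0049 0.0027 0 220;0 0 0 -0.0071 0.0044 0 220;0 0 0 -0.0091 0.0064 0 220;0 0 0 -0.0091 0.0064 0 220
0 0 0 -0.0018 0.0021 0 220;0 0 0 -0.0034 0.0044 0 220;0 0 0 -0.0048 0.0069 0 220;0 0 0 -0.0059 0.0094 0 220;0 0 0 -0.0059 0.0094 0 220;0 0 0 -0.0059 0.0094 0 220;0 0 0 -0.0059 0.0094 0 220
```

Emit:
step_arm(commands="0 0 0 -0.0025 0.0012 0 220;0 0 0 -0.0049 0.0027 0 220;0 0 0 -0.0071 0.0044 0 220;0 0 0 -0.0091 0.0064 0 220;0 0 0 -0.0091 0.0064 0 220")

```text
time: 28.05
position: [470.2, 215.8, 73.9]
eef_rot: [-0.506, -0.493, 0.507, -0.493]
wrist_force: [-3.6, 2.3, -2.1]
finger_gap: 14.4
```

```bash
python3 -c "
from h import *
look('s17')"
```

```text
28.05 [470.2 215.8  73.9] [-0.5064 -0.4934  0.5065 -0.4934] F [-3.64  2.28 -2.06] gap 14.4 q [ 0.296  0.266  1.779 -0.     1.097  0.322]
[[5.9, -4.8, 61.0], [-13.4, 1.3, 41.0], [-9.5, -0.5, 68.0], [-5.7, -2.3, 64.0], [2.1, -5.9, 60.0], [6.1, -7.7, 59.0], [-20.9, 2.0, 74.0], [-17.1, 0.2, 70.0], [-13.3, -1.5, 63.0]]
bench [-19.9 149.8  73.9] f [-3.7  2.2 -2.1] needle 1.43
```

Emit:
step_arm(commands="0 0 0 -0.0018 0.0021 0 220;0 0 0 -0.0034 0.0044 0 220;0 0 0 -0.0048 0.0069 0 220;0 0 0 -0.0059 0.0094 0 220;0 0 0 -0.0059 0.0094 0 220;0 0 0 -0.0059 0.0094 0 220;0 0 0 -0.0059 0.0094 0 220")

```text
time: 28.8
position: [479.3, 215.5, 79.5]
eef_rot: [-0.506, -0.493, 0.507, -0.493]
wrist_force: [-4.1, 2.0, -2.3]
finger_gap: 14.1
```

```bash
python3 -c "
from h import *
look('s18')"
```

```text
28.8 [479.3 215.5  79.5] [-0.5064 -0.4935  0.5065 -0.4935] F [-4.13  2.01 -2.35] gap 14.1 q [ 0.29   0.272  1.754 -0.     1.116  0.316]
[[5.9, -4.8, 54.0], [-13.4, 1.3, 58.0], [-9.5, -0.5, 80.0], [-5.7, -2.3, 62.0], [2.1, -5.9, 60.0], [6.1, -7.7, 60.0], [-20.9, 2.0, 68.0], [-17.1, 0.2, 105.0], [-13.3, -1.5, 74.0]]
bench [-10.8 149.8  79.5] f [-4.2  1.9 -2.3] needle 1.43
```

View pics/s18.png

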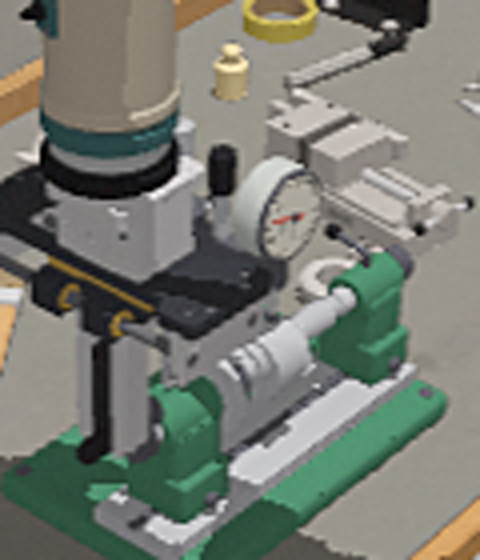

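The needle reads 1.43 at both crank angles 2.38 and 2.78, so the low spot lies between, near 2.6 (the fit predicted 2.63). I'll go back to the middle and hold.

Emit:
step_arm(commands="0 0 0 0.001 -0.0021 0 220;0 0 0 0.0022 -0.0044 0 220;0 0 0 0.0022 -0.0044 0 220;0 0 0 0.0022 -0.0044 0 220;0 0 0 0.0022 -0.0044 0 220;0 0 0 0.0022 -0.0044 0 220;0 0 0 0.0022 -0.0044 0 220")

```text
time: 29.55
position: [476.5, 215.7, 77.9]
eef_rot: [0.507, 0.493, -0.506, 0.494]
wrist_force: [3.8, 0.1, 4.9]
finger_gap: 14.0
```

```bash
python3 -c "
from h import *
look('s19')
arc(2.61,0.15,4,hold=1)
arc(3.21,0.15,10,hold=1)"
```

```text
29.55 [476.5 215.7  77.9] [ 0.5072  0.4929 -0.5057  0.494 ] F [3.79 0.09 4.87] gap 14.0 q [ 2.920e-01  2.690e-01  1.764e+00 -1.000e-03  1.106e+00  3.190e-01]
[[5.9, -4.8, 55.0], [-9.5, -0.5, 83.0], [-5.7, -2.3, 61.0], [2.1, -5.9, 60.0], [6.1, -7.7, 60.0], [-20.9, 2.0, 69.0], [-17.1, 0.2, 102.0], [-13.3, -1.5, 68.0], [-9.4, -3.3, 36.0]]
bench [-13.6 149.9  77.9] f [3.8 0.2 4.9] needle 1.42
0 0 0 -0.0019 0.0038 0 220;0 0 0 -0.0031 0.0078 0 220;0 0 0 -0.0038 0.0119 0 220;0 0 0 -0.0038 0.0161 0 220;0 0 0 -0.0038 0.0161 0 220
0 0 0 0.0006 0.0042 0 220;0 0 0 0.0018 0.0082 0 220;0 0 0 0.0036 0.0120 0 220;0 0 0 0.0060 0.0154 0 220;0 0 0 0.0088 0.0185 0 220;0 0 0 0.0121 0.0212 0 220;0 0 0 0.0157 0.0233 0 220;0 0 0 0.0196 0.0248 0 220;0 0 0 0.0237 0.0258 0 220;0 0 0 0.0279 0.0261 0 220;0 0 0 0.0279 0.0261 0 220
```

Emit:
step_arm(commands="0 0 0 -0.0019 0.0038 0 220;0 0 0 -0.0031 0.0078 0 220;0 0 0 -0.0038 0.0119 0 220;0 0 0 -0.0038 0.0161 0 220;0 0 0 -0.0038 0.0161 0 220")

```text
time: 30.1
position: [485.0, 215.5, 80.1]
eef_rot: [-0.503, -0.496, 0.51, -0.49]
wrist_force: [-7.0, 2.1, 7.2]
finger_gap: 14.1
```

```bash
python3 -c "
from h import *
look('s20')"
```

```text
30.1 [485.  215.5  80.1] [-0.5034 -0.4963  0.5098 -0.4902] F [-7.05  2.14  7.22] gap 14.1 q [0.284 0.286 1.732 0.004 1.136 0.309]
[[5.9, -4.8, 61.0], [-17.2, 3.1, 57.0], [-13.4, 1.3, 75.0], [-9.5, -0.5, 79.0], [-5.7, -2.3, 102.0], [2.1, -5.9, 58.0], [6.1, -7.7, 60.0], [-20.9, 2.0, 76.0], [-17.1, 0.2, 78.0], [-13.3, -1.5, 63.0]]
bench [ -5.1 149.9  80.1] f [-7.1  2.   7.2] needle 1.45
```

Emit:
step_arm(commands="0 0 0 0.0006 0.0042 0 220;0 0 0 0.0018 0.0082 0 220;0 0 0 0.0036 0.012 0 220;0 0 0 0.006 0.0154 0 220;0 0 0 0.0088 0.0185 0 220;0 0 0 0.0121 0.0212 0 220;0 0 0 0.0157 0.0233 0 220;0 0 0 0.0157 0.0233 0 220")

```text
time: 30.95
position: [513.5, 214.8, 65.1]
eef_rot: [-0.506, -0.494, 0.507, -0.493]
wrist_force: [-0.9, 0.6, 4.5]
finger_gap: 14.4
```

```bash
python3 -c "
from h import *
look('s21')
arc(4.26,0.12,10,hold=1)"
```

```text
30.95 [513.5 214.8  65.1] [-0.5059 -0.494   0.5071 -0.4928] F [-0.85  0.59  4.5 ] gap 14.4 q [2.710e-01 3.300e-01 1.706e+00 1.000e-03 1.107e+00 2.960e-01]
[[-10.2, 13.7, 54.0], [-6.2, 9.2, 39.0], [-6.1, 6.3, 43.0], [-5.9, 3.5, 68.0], [-2.1, 1.7, 36.0], [-1.9, -1.2, 55.0], [2.3, -8.8, 53.0]]
bench [ 23.4 149.9  65.1] f [-0.9  0.6  4.5] needle 2.2
0 0 0 0.0031 0.0013 0 220;0 0 0 0.0063 0.0022 0 220;0 0 0 0.0097 0.0027 0 220;0 0 0 0.0130 0.0028 0 220;0 0 0 0.0164 0.0025 0 220;0 0 0 0.0196 0.0018 0 220;0 0 0 0.0228 0.0007 0 220;0 0 0 0.0258 -0.0007 0 220;0 0 0 0.0287 -0.0025 0 220;0 0 0 0.0313 -0.0047 0 220;0 0 0 0.0313 -0.0047 0 220
```

By symmetry (2.18 at crank angle 1.18, 2.20 at 4.25), the high spot is at about 5.85. I'll crank on.

Emit:
step_arm(commands="0 0 0 0.0031 0.0013 0 220;0 0 0 0.0063 0.0022 0 220;0 0 0 0.0097 0.0027 0 220;0 0 0 0.013 0.0028 0 220;0 0 0 0.0164 0.0025 0 220;0 0 0 0.0196 0.0018 0 220;0 0 0 0.0228 0.0007 0 220;0 0 0 0.0258 -0.0007 0 220;0 0 0 0.0287 -0.0025 0 220;0 0 0 0.0313 -0.0047 0 220;0 0 0 0.0313 -0.0047 0 220")

```text
time: 32.1
position: [509.7, 214.8, 34.2]
eef_rot: [-0.506, -0.493, 0.506, -0.493]
wrist_force: [2.3, 0.0, 3.5]
finger_gap: 14.2
```

```bash
python3 -c "
from h import *
look('s22')
arc(5.46,0.13,3,hold=2)
arc(5.85,0.13,3,hold=1)"
```

```text
32.1 [509.7 214.8  34.2] [-0.5064 -0.4935  0.5064 -0.4935] F [2.31 0.01 3.49] gap 14.2 q [ 0.273  0.355  1.757 -0.     1.03   0.299]
[[8.6, 16.4, 38.0], [8.8, 13.5, 44.0], [5.0, 12.4, 43.0], [5.1, 9.6, 37.0], [5.3, 6.7, 42.0], [5.5, 3.8, 61.0], [1.8, -0.1, 70.0], [-5.4, -8.0, 60.0], [-1.5, -9.8, 54.0], [-1.3, -12.7, 36.0]]
bench [ 19.6 149.9  34.2] f [2.3 0.1 3.5] needle 3.12
0 0 0 0.0025 -0.0026 0 220;0 0 0 0.0046 -0.0056 0 220;0 0 0 0.0064 -0.0088 0 220;0 0 0 0.0064 -0.0088 0 220;0 0 0 0.0064 -0.0088 0 220
0 0 0 0.0013 -0.0034 0 220;0 0 0 0.0022 -0.0069 0 220;0 0 0 0.0026 -0.0105 0 220;0 0 0 0.0026 -0.0105 0 220
```

Emit:
step_arm(commands="0 0 0 0.0025 -0.0026 0 220;0 0 0 0.0046 -0.0056 0 220;0 0 0 0.0064 -0.0088 0 220;0 0 0 0.0064 -0.0088 0 220")

```text
time: 32.55
position: [502.0, 215.0, 28.1]
eef_rot: [0.507, 0.493, -0.506, 0.494]
wrist_force: [2.5, -1.2, 3.7]
finger_gap: 14.0
```

```bash
python3 -c "
from h import *
look('s23')"
```

```text
32.55 [502.  215.   28.1] [ 0.5069  0.493  -0.5059  0.494 ] F [ 2.48 -1.17  3.7 ] gap 14.0 q [ 2.780e-01  3.510e-01  1.782e+00 -1.000e-03  1.006e+00  3.040e-01]
[[8.8, 13.5, 37.0], [8.9, 10.7, 43.0], [5.1, 9.6, 40.0], [5.3, 6.7, 81.0], [5.5, 3.8, 52.0], [1.7, 2.8, 41.0], [1.8, -0.1, 73.0], [-5.4, -8.0, 59.0], [-1.5, -9.8, 55.0], [-5.2, -10.9, 49.0]]
bench [ 11.9 149.9  28.1] f [ 2.5 -1.1  3.7] needle 3.23
```

Emit:
step_arm(commands="0 0 0 0.0013 -0.0034 0 220;0 0 0 0.0022 -0.0069 0 220;0 0 0 0.0026 -0.0105 0 220;0 0 0 0.0026 -0.0105 0 220")

```text
time: 33.0
position: [492.1, 215.3, 25.1]
eef_rot: [0.507, 0.493, -0.506, 0.494]
wrist_force: [4.9, -0.6, 2.0]
finger_gap: 14.1
```

```bash
python3 -c "
from h import *
look('s24')"
```

```text
33.0 [492.1 215.3  25.1] [ 0.5072  0.4928 -0.5056  0.4943] F [ 4.9  -0.57  1.98] gap 14.1 q [ 2.830e-01  3.430e-01  1.806e+00 -1.000e-03  9.900e-01  3.100e-01]
[[8.8, 13.5, 56.0], [8.9, 10.7, 65.0], [5.3, 6.7, 78.0], [5.5, 3.8, 77.0], [1.8, -0.1, 71.0], [-5.4, -8.0, 56.0], [-1.5, -9.8, 45.0], [-1.3, -12.7, 36.0]]
bench [  2.  149.9  25.1] f [ 4.9 -0.4  2. ] needle 3.19
```

View pics/s24.png

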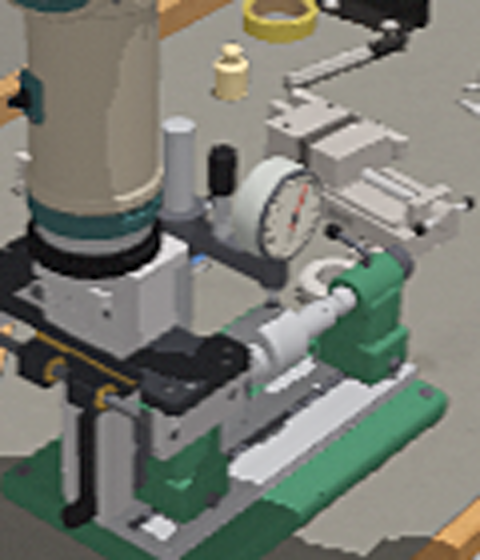

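```bash
python3 - <<'E'
from h import *
from scipy.optimize import least_squares
# bench x, z, needle
D=np.array([[-27,42,2.18],[-26.6,65.1,1.56],[-19.9,73.9,1.43],[-10.8,79.5,1.43],[-13.6,77.9,1.42],[23.4,65.1,2.2],[19.6,34.2,3.12],[11.9,28.1,3.23],[2,25.1,3.19]])
c=least_squares(lambda q:np.hypot(D[:,0]-q[0],D[:,1]-q[1])-28,[0,53]).x; print("centre",c)
al=np.unwrap(np.arctan2(-(D[:,0]-c[0]),-(D[:,1]-c[1])))%(2*np.pi); print(al.round(2))
r=least_squares(lambda q:q[0]+q[1]*np.cos(al-q[2])-D[:,2],[2.3,.9,5.9]); print(r.x,r.fun.round(3))
E
```

```text
centre [-1.42690556 52.83462676]
[1.17 2.02 2.42 2.8  2.69 4.25 5.44 5.79 6.16]
[2.28892244 0.90655555 5.84120081] [ 0.072  0.021 -0.013 -0.043 -0.038  0.074  0.003 -0.036 -0.04 ]
```

The fit puts the high spot at 5.84-5.9 measured, and the crank now stands at 6.16. I'll come back about 0.3.

```bash
python3 -c "
from h import *
arc(6.24,-0.11,4,hold=2)"
```

```text
0 0 0 -0.0003 0.0031 0 220;0 0 0 -0.0009 0.0061 0 220;0 0 0 -0.0019 0.0090 0 220;0 0 0 -0.0032 0.0118 0 220;0 0 0 -0.0032 0.0118 0 220;0 0 0 -0.0032 0.0118 0 220
```

Emit:
step_arm(commands="0 0 0 -0.0003 0.0031 0 220;0 0 0 -0.0009 0.0061 0 220;0 0 0 -0.0019 0.009 0 220;0 0 0 -0.0032 0.0118 0 220;0 0 0 -0.0032 0.0118 0 220;0 0 0 -0.0032 0.0118 0 220")

```text
time: 33.65
position: [495.9, 215.1, 26.0]
eef_rot: [-0.503, -0.496, 0.51, -0.49]
wrist_force: [-5.1, 3.3, -1.7]
finger_gap: 13.9
```

```bash
python3 -c "
from h import *
look('s25')
b=inB(telemetry.get_state()['position']); print(np.arctan2(-(b[0]+1.43),-(b[2]-52.83))%6.2832)"
```

```text
33.65 [495.9 215.1  26. ] [-0.5035 -0.4962  0.5099 -0.4902] F [-5.09  3.29 -1.66] gap 13.9 q [0.278 0.354 1.784 0.004 1.016 0.303]
[[8.8, 13.5, 70.0], [8.9, 10.7, 46.0], [5.1, 9.6, 40.0], [5.3, 6.7, 79.0], [5.5, 3.8, 51.0], [1.7, 2.8, 40.0], [1.8, -0.1, 71.0], [-5.4, -8.0, 59.0], [-1.5, -9.8, 55.0], [-5.2, -10.9, 47.0]]
bench [  5.8 149.8  26. ] f [-5.2  3.2 -1.7] needle 3.22
6.0192235980222275
```

Emit:
step_arm(commands="0 0 0 -0.0006 0.0015 0 220;0 0 0 -0.0013 0.003 0 220;0 0 0 -0.0013 0.003 0 220;0 0 0 -0.0013 0.003 0 220")

```text
time: 34.1
position: [498.3, 215.0, 26.9]
eef_rot: [-0.503, -0.496, 0.51, -0.49]
wrist_force: [-5.6, 3.7, -2.4]
finger_gap: 13.8
```

```bash
python3 -c "
from h import *
look('s26')
s=telemetry.get_state(); 
b=inB(s['position']); print(np.arctan2(-(b[0]+1.43),-(b[2]-52.83))%6.2832)
g=inB(s['position']-41*R.from_quat(s['eef_rot']).apply([1,0,0])); print(g)"
```

```text
34.1 [498.3 215.   26.9] [-0.5031 -0.4965  0.5103 -0.4899] F [-5.64  3.7  -2.39] gap 13.8 q [0.276 0.356 1.777 0.004 1.022 0.302]
[[8.8, 13.5, 37.0], [8.9, 10.7, 44.0], [5.1, 9.6, 42.0], [5.3, 6.7, 81.0], [5.5, 3.8, 52.0], [1.7, 2.8, 41.0], [1.8, -0.1, 73.0], [-5.4, -8.0, 60.0], [-1.5, -9.8, 57.0], [-5.2, -10.9, 48.0]]
bench [  8.2 149.8  26.9] f [-5.7  3.5 -2.4] needle 3.22
5.927427604977434
[  8.76214181 149.80918549  67.90940968]
```

The needle pattern now matches the peak reading, at 5.85-5.9. I'll let go and rise straight up.

Emit:
step_arm(commands="0 0 0 0 0 0 120;0 0 0 0 0 0 120;0 0 0 0 0 0 120;0 0 0 0 0 0 120;0 0 0 0 0 0 120;0 0 0 -0.02 0 0 120;0 0 0 -0.06 0 0 120;0 0 0 -0.11 0 0 120;0 0 0 -0.15 0 0 120;0 0 0 -0.18 0 0 120;0 0 0 -0.18 0 0 120")

```text
time: 35.25
position: [508.5, 215.6, 214.8]
eef_rot: [0.51, 0.492, -0.503, 0.495]
wrist_force: [0.4, 0.4, 0.2]
finger_gap: 49.4
```

```bash
python3 -c "
from h import *
look('s27')
im=read_camera('wrist')[:,:,::-1]; cv2.imwrite('pics/w27.png',im)
t=read_camera('top')[:,:,::-1].copy(); cv2.imwrite('pics/t27.png',t)
p=camera_params('wrist'); print(proj(p,[B(8.8,124,68),B(8.8,174,68),B(0,124,95)]))
p=camera_params('top')
hsv=cv2.cvtColor(t,cv2.COLOR_BGR2HSV)
"
```

```text
35.25 [508.5 215.6 214.8] [ 0.5097  0.4916 -0.5033  0.4953] F [0.36 0.36 0.22] gap 49.4 q [ 0.275  0.213  1.484 -0.     1.434  0.301]
[[8.8, 13.5, 36.0], [8.9, 10.7, 43.0], [5.1, 9.6, 41.0], [5.3, 6.7, 81.0], [5.5, 3.8, 52.0], [1.7, 2.8, 40.0], [1.8, -0.1, 74.0], [-5.4, -8.0, 61.0], [-1.5, -9.8, 55.0], [-5.2, -10.9, 49.0]]
bench [ 18.4 150.6 214.8] f [0.3 0.4 0.2] needle 3.23
[[316.77766122 248.46353955]
 [316.53660211 196.81492664]
 [306.45462006 256.02435546]]
```

View pics/s27.png

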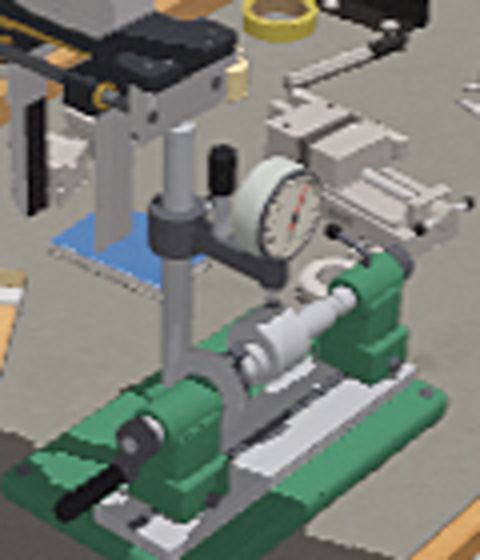

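View pics/w27.png

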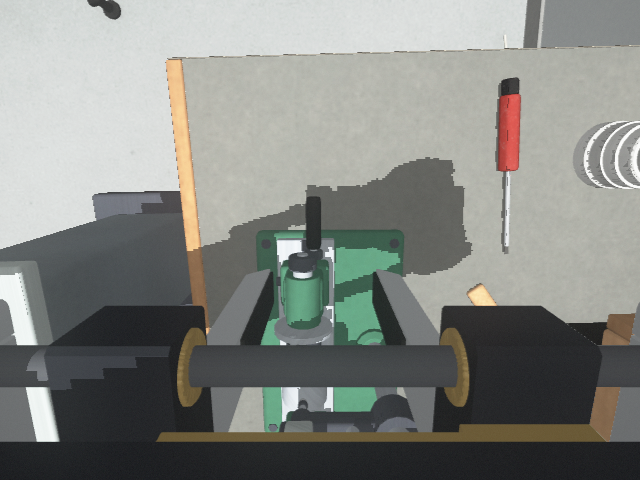

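The handle hangs at (314,222), where it was left, and the needle is unchanged at 3.23, its highest reading. The arm is clear of everything, so I'm handing in.

```bash
python3 -c "
from station import ticket
print(ticket.hand_in())"
```

```text
the job is handed in; nothing more can be done
None
```

The job is handed in at about 35 s, with the shaft left at its high spot and the plunger riding on it; no verdict was reported.

- **Quill:** I pushed it in by feel. Drag was about 7.5 N, and the push rose to about 12 N before I let go, so roughly 4 N should bear on the shaft.
- **Gauge:** I slid it down until the needle stood straight up (about 2.7–2.8 rad) and let go. The needle did not move on release.
- **Crank:** Gripped at the fixed grip force, the shaft went through its low spot. The needle read about 1.42 there, and I held it for over 0.5 s. I then cranked on to the high spot. A fit of all the needle readings gave a swing of ±0.91 rad, close to the ±0.9 rad expected.
- **Last check:** After letting go, the needle still read 3.23, its highest reading, and the wrist force was near zero. The handle and bench centre looked unmoved.

**What disagreed:**
- The finger ends sit about 26 mm behind the reported tool point. My first approach to the quill passed over its knob without touching it, and I corrected for the offset after that.
- Estimates of the high-spot crank angle ranged from 5.84 to 5.94 rad; I left the crank at about 5.9, within the tolerance.
- The bearing force on the shaft and the plunger tip's exact height were not measured directly; I worked them out from the push force and the needle.

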